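Set up the food warmer for service

ROBOT

A 6-joint arm with a two-finger parallel gripper is mounted at the origin on a cart in front of the work surface, level with it; the furniture and walls round the work are solid. World frame = base frame: x ahead of the robot, y to its left, z up, the work surface at z = 0. Lengths are in m, angles in rad, forces in N, time in s.
With the tool pointing down it reaches from about 0.375 to 0.9 m from the base axis. Payload 3.1 kg.
Tool frame: the origin (TCP) lies on the centre line of the jaws, within the pads' length; the fingertips stand 25 mm ahead of it and the grasp point (between the pads) lies 6 mm ahead of it; x points along the fingers, y is the direction in which the jaws open and shut, and the axes are right-handed (so a half turn about x gives the same grasp; the last joint's range is limited). The gripper opens to 87 mm and grips with 3 to 60 N. Pads are 19 mm wide; open, the fingers measure 117 mm over their backs; the gripper's body (75 mm by 190 mm) begins 51 mm behind the grasp point.
Start: joints at [-1.373, 0.527, 1.433, -0, 1.181, -0.178], TCP at [0.229, -0.581, 0.248] pointing down, gripper open.
Joint ranges: [-3.08, 3.08], [-0.75, 2.2], [0.22, 2.44], [-1.43, 4.57], [0, 2.65], [-2.85, 2.85]. Speed limits (rad/s): [2.79, 2.79, 3.14, 3.14, 3.14, 3.14].

INTERFACE

Orientations are given as a unit quaternion [x, y, z, w].
In Python, from rig import robot gives the robot as it stands. The module is installed in compiled form; this text tells all that it offers.
- The arm moves only by the tool move_arm, never from a script. Its argument "commands" is a list of rows, each a list of 5 numbers: the gripper's target within -1 to 1 (shut at 1, half-way at 0, fully open at -1), then the shift along the tool's x, y, z in mm, then the turn about the tool's x in degrees. A call has 1 to 8 rows; each row is the pose to reach, as a shift and turn from the pose commanded when the call began, along the tool's axes at that moment; what a row does not reach only later rows make up. A row lasts 1/12 s, in which the tool goes at most 41.7 mm and 7.16 degrees, less where a joint would pass 70% of its speed; a pose out of reach is approached as far as the arm can. A call with a gripper value outside its range is refused whole. The fingers move at their own pace and stop on an object; "newtons" is the grip in N (left out, the last holds). Time passes only in rows, so rows that repeat a pose let the fingers close. It gives the time, the measured TCP pose, the force and the opening at its end, in the units of the state.
- robot.get_obs(): the state, without advancing time (a new reading comes with each control period).
- robot.camera(name): name is "side" or "top" or "wrist"; returns a dict with "image" (420x560x3 uint8, red, green, blue), "fx", "fy", "cx", "cy" (pixels), "distortion" ([k1, k2, p1, p2, k3] as OpenCV has them; the pictures are not rectified), "xyz" and "rotation" of the camera in the world; the wrist camera has in their place "tool_from_camera" (4x4, takes a point from camera to tool coordinates, whose origin is the TCP and whose axes are the tool frame's). Camera axes: x right, y down, z forward; pixel columns grow to the right and rows downward; lengths in m; the calibration is good to about 2 mm. A picture is of the moment at which its call begins: read the wrist's pose just before it. There is no depth.
- robot.hand_in(): hands the job in, once; it reports no verdict.
Trained networks look in a picture, given as the dict that the camera call returned (one of the last four; its "shot" number tells which), for a name from the list of things; names that differ only in an ending like _2 or _b are one class to them, and where a whole thing is asked for, a point or a joint stands for the part that bears it (a point fixed in the world has none). Each returns a list of dicts, best first, with "p" (0 to 1); they miss things now and then, are a little off and sometimes report something else, mostly with a low value. They report only what shows in the picture. A call takes as long as a camera call. They do not tell look-alikes from the thing itself.
- robot.regions_of(picture, name): "pixels" (420x560 bool, what is visible of it) and "bbox" ([left, top, right, bottom] in pixels, round what is visible of it).
The state is a dict: "time": time; "q": joint angles; "joint_velocities": joint speeds; "joint_torque": joint torques, N m; "position": TCP position; "tool_rot": TCP orientation; "ft_force": force on the tool from outside, world axes, zero at the start; "moment": the same for the moment, N m; "grip_width": finger opening in m.
Only numpy, scipy, OpenCV 4.12 (cv2) and the standard library are available. Lean on these libraries where they do the work, as an engineer would, in place of code of your own. Each camera call takes 0.05 s, during which the arm holds its last target.

TASK

Get the countertop food warmer ready for service: raise its hood upright so that it stands open by itself, stand every serving pot that is out on the worktop well inside the heated deck and put on each pot the lid of its own shape, seated all round. Then bring the hood down to the serving mark, 40 degrees open, and see that it holds there when you let go. A lid whose pot is not out is not needed; leave the other things on the worktop alone.

Things in the scene. Friction and masses are not known exactly. Their poses are not given: they have to be found in the camera images.
- hood (a joint): Opening angle of the warmer's hood in rad: 0 shut, grows as the hood is raised, 1.57 upright, stop at 1.8. Its friction hinge holds the hood at any angle where it is left; at the handle it takes about 6 N to raise the hood and about 3 N to lower it. At the start it stands a little open.
- hood_handle (a point): Middle of the hood's handle: a level black bar, 13 mm thick, 170 mm long, along the warmer's y, on two 10 mm struts (150 mm apart) 40 mm in front of the hood's front rim. At hood angle a it lies 240 cos(a) mm in front of the hinge axis (towards the warmer's -x) and 240 sin(a) mm above it (plus 4 mm at right angles to that).
- hood_hinge (a point): Middle of the hood's hinge axis, which lies along the warmer's y at the rear of the warmer, 105 mm behind its centre and 45 mm above the worktop. Beside it, on the warmer's right-hand side (-y), a white quadrant of 75 mm radius has a mark every 20 degrees of opening from 0 to 100; the 40 degree serving mark is the long thick one. A black pointer on the hood runs over it.
- warmer: Food warmer, fixed, 230 mm deep (x) x 316 mm wide (y): low steel base with a flat dark heated deck, and a steel hood with sides and a clear sloping front, hinged at the rear. Origin at the centre of its underside on the worktop; x points to the rear, its front (-x) faces the robot. Raised, the hood leaves the deck open from above, front and sides; shut, it has 97 mm of height inside.
- deck_centre (a point): Centre of the heated deck's surface, 38 mm above the worktop, axes as the warmer's. The deck is 196 mm deep (x) and 280 mm wide (y), flat, without rims.
- pot_round: White ceramic serving pot, 64 mm across, round in outline, straight walls 4 mm thick, 55 mm high, open and empty, 0.22 kg. Origin at the centre of its underside, z up. In some starts this pot is absent (None).
- pot_square: White ceramic serving pot, 60 x 60 mm, square with rounded corners in outline, straight walls 4 mm thick, 55 mm high, open and empty, 0.22 kg. Origin at the centre of its underside, z up. In some starts this pot is absent (None).
- pot_oblong: White ceramic serving pot, 58 mm (its x) x 88 mm (its y), oblong with rounded corners in outline, straight walls 4 mm thick, 55 mm high, open and empty, 0.22 kg. Origin at the centre of its underside, z up. In some starts this pot is absent (None).
- lid_round: White ceramic lid of the round pot: a flange of the pot's outline, below it a tapered plug 6 mm deep that drops into the pot's mouth with 2 mm to spare all round, on top a round knob 20 mm across; 30 mm high in all, the grip being the upper 19 mm. Origin: centre of the plug's underside; seated, it is 49 mm above the pot's origin. Axes as the pot's.
- lid_square: White ceramic lid of the square pot: a flange of the pot's outline, below it a tapered plug 6 mm deep that drops into the pot's mouth with 2 mm to spare all round, on top a bar grip 14 mm thick (along the lid's x) and 34 mm long (along its y); 30 mm high in all, the grip being the upper 19 mm. Origin: centre of the plug's underside; seated, it is 49 mm above the pot's origin. Axes as the pot's.
- lid_oblong: White ceramic lid of the oblong pot: a flange of the pot's outline, below it a tapered plug 6 mm deep that drops into the pot's mouth with 2 mm to spare all round, on top a bar grip 14 mm thick (along the lid's x) and 44 mm long (along its y); 30 mm high in all, the grip being the upper 19 mm. Origin: centre of the plug's underside; seated, it is 49 mm above the pot's origin. Axes as the pot's.
- salt_shaker: Steel shaker, 68 mm across, 103 mm high. Origin at the centre of its underside. Not part of the job: leave it alone.
- date_tape: Roll of pale tape lying flat, 104 mm across, 25 mm high. Origin at the centre of its underside. Not part of the job: leave it alone.
- bench_scraper: Bench scraper lying flat, 100 x 152 mm. Origin at the centre of its underside. Not part of the job: leave it alone.
There are look-alikes about, which are no part of the job. Leave any green look-alike of the pot_round alone.

How it is judged:
By the outcome, as a careful person would: the job done as asked, in the order asked, and still so for the second after the job is handed in, with the robot touching nothing.
Of pot_round, pot_square, pot_oblong only 2 to 3 are there at a start; the rules pass over those that are not, and their reading is None.
At some moment in a run one of pot_round, pot_square, pot_oblong, lid_round, lid_square, lid_oblong may be knocked a few centimetres aside while the robot is not near it.
It also fails if it takes over 210 s, if anything falls off the work surface, if the arm or the gripper's body presses on something with over 40 N, if the wrist force passes 120 N, or if a joint passes its speed limit or range.

## Working session

There is one attempt and no reset: what is moved stays moved. The work goes in short steps, Python scripts to look and compute and a tool call to move; the robot and the scene stay as the last step left them, time stands still between calls to the robot, and variables do not carry over. Pictures are saved under pics/ and viewed, and the job is handed in when it is done.

Besides the shell and the picture viewer there is one more tool, called by a JSON object that holds its "method" and its "body", one argument or row to a line. move_arm: Moves the arm, as the interface text tells. Its arguments: {"type":"object","properties":{"commands":{"type":"array","items":{"type":"array","items":{"type":"number"}}},"newtons":{"type":"number"}},"required":["commands"]}

```bash
ls; mkdir -p pics
python3 - <<'E'
from rig import robot
import cv2,pickle
print(robot.get_obs())
for n in ["side","top","wrist"]:
    c=robot.camera(n)
    cv2.imwrite(f"pics/{n}0.png",c["image"][:,:,::-1])
    print({k:v for k,v in c.items() if k!="image"})
E
```

```text
pics
{'time': 0.0, 'q': array([-1.37350538e+00,  5.28425166e-01,  1.43385550e+00, -3.14920372e-06,
        1.18140576e+00, -1.78475574e-01]), 'joint_velocities': array([-6.60856473e-04,  8.61983593e-05,  1.00184763e-04,  9.94788352e-04,
        3.67734624e-04, -1.40870928e-03]), 'joint_torque': array([-1.42304165e-03, -4.40052652e+01, -1.76592851e+01,  6.31666020e-02,
        5.82707429e-02, -1.49107168e-04]), 'position': array([ 0.22927595, -0.58072049,  0.24661166]), 'tool_rot': array([-0.69465452, -0.13281384,  0.69467051, -0.13133341]), 'ft_force': array([-0.34945752, -0.63274887, -0.34222466]), 'moment': array([-7.21377229e-03, -2.90482063e-05,  9.70449240e-03]), 'grip_width': 0.08713909840128453}
{'fx': 427.17839547356726, 'fy': 427.17839547356726, 'cx': 283.71456584499293, 'cy': 207.51954160238762, 'distortion': array([-0.0111517,  0.       ,  0.       ,  0.       ,  0.       ]), 'xyz': array([ 0.21238866, -0.81255117,  1.20985825]), 'rotation': array([ 0.93971185, -0.18975676,  0.05367694, -0.2793793 ]), 'shot': 1}
{'fx': 453.0969335171878, 'fy': 453.0969335171878, 'cx': 281.7550740066643, 'cy': 205.89693720261488, 'distortion': array([-0.03908546,  0.        ,  0.        ,  0.        ,  0.        ]), 'xyz': array([ 0.41014394, -0.14053332,  1.42862302]), 'rotation': array([-0.70471462,  0.70835204, -0.02344239,  0.03263659]), 'shot': 2}
{'fx': 346.85563796648165, 'fy': 346.85563796648165, 'cx': 285.33079547491553, 'cy': 209.5731223015578, 'distortion': array([-0.02828866,  0.        ,  0.        ,  0.        ,  0.        ]), 'tool_from_camera': array([[ 1.04365022e-03, -2.84828232e-01,  9.58578004e-01,
        -1.36329050e-01],
       [ 9.99999436e-01,  1.09666500e-04, -1.05616185e-03,
         1.43652176e-04],
       [ 1.95700818e-04,  9.58578566e-01,  2.84828186e-01,
        -7.80381255e-02],
       [ 0.00000000e+00,  0.00000000e+00,  0.00000000e+00,
         1.00000000e+00]]), 'shot': 3}
```

View pics/side0.png

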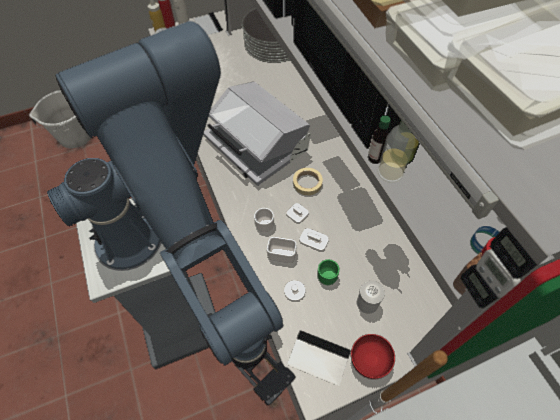

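View pics/top0.png

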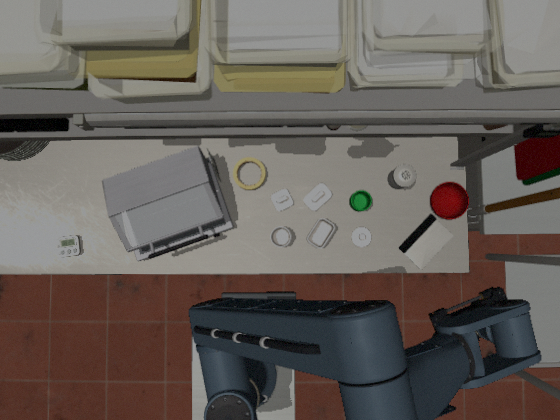

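View pics/wrist0.png

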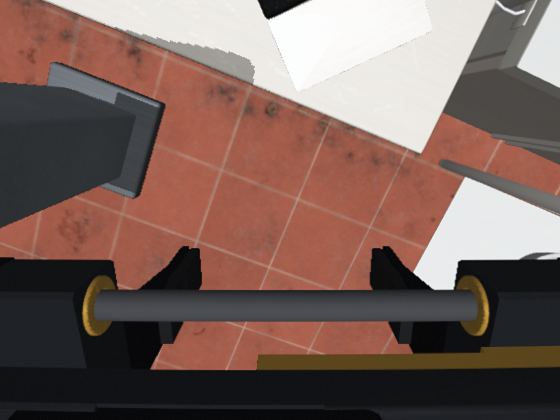

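```bash
cat > h.py <<'E'
import numpy as np,cv2
from scipy.spatial.transform import Rotation as R
from rig import robot
def cam(n):
    o=robot.get_obs(); c=robot.camera(n)
    if n=="wrist":
        T=np.eye(4);T[:3,:3]=R.from_quat(o["tool_rot"]).as_matrix();T[:3,3]=o["position"]
        T=T@c["tool_from_camera"]; c["P"]=T[:3,3];c["R"]=T[:3,:3]
    else: c["P"]=np.array(c["xyz"]);c["R"]=R.from_quat(c["rotation"]).as_matrix()
    c["K"]=np.array([[c["fx"],0,c["cx"]],[0,c["fy"],c["cy"]],[0,0,1.]])
    return c
def rays(c,uv):
    p=cv2.undistortPoints(np.array(uv,float).reshape(-1,1,2),c["K"],np.array(c["distortion"])).reshape(-1,2)
    return np.c_[p,np.ones(len(p))]@c["R"].T
def onz(c,uv,z):
    d=rays(c,uv); return c["P"]+d*((z-c["P"][2])/d[:,2])[:,None]
def proj(c,X):
    X=np.array(X,float).reshape(-1,3)
    r,_=cv2.Rodrigues(c["R"].T)
    return cv2.projectPoints(X,r,-c["R"].T@c["P"],c["K"],np.array(c["distortion"]))[0].reshape(-1,2)
def crop(c,box,name,s=4):
    l,t,r,b=box; im=cv2.resize(c["image"][t:b,l:r,::-1],None,fx=s,fy=s,interpolation=cv2.INTER_CUBIC)
    cv2.imwrite("pics/"+name+".png",im)
def save(c,name): cv2.imwrite("pics/"+name+".png",c["image"][:,:,::-1])
NAMES=["pot_round","pot_square","pot_oblong","lid_round","lid_square","lid_oblong"]
E
python3 - <<'E'
from h import *
t=cam("top"); s=cam("side")
crop(t,(250,170,440,260),"tc",4); crop(s,(195,75,345,200),"sw",5); crop(t,(90,140,240,265),"tw",5);crop(s,(240,170,400,310),"sc",5)
for n in NAMES+["warmer","hood","hood_handle","date_tape","salt_shaker","bench_scraper"]:
  for c in (t,s):
    for r in robot.regions_of(c,n):
        m=r["pixels"]; ys,xs=np.nonzero(m)
        cc=(xs.mean(),ys.mean())
        h=0.055 if 'pot' in n else 0.008
        print(n,"top" if c is t else "side",round(r["p"],2),r["bbox"],m.sum(),onz(c,[cc],h)[0].round(3))
E
```

```text
pot_round top 0.69 [266.2, 224.7, 290.9, 247.9] 352 [ 0.428 -0.117  0.055]
pot_round side 0.9 [317.7, 260.8, 337.7, 287.8] 483 [ 0.529 -0.375  0.055]
pot_round side 0.6 [254.8, 211.0, 274.2, 231.9] 430 [ 0.421 -0.135  0.055]
pot_round side 0.25 [199.4, 79.0, 308.2, 186.0] 6942 [0.533 0.23  0.055]
pot_oblong top 0.72 [304.8, 219.1, 333.4, 249.4] 550 [ 0.439 -0.238  0.055]
pot_oblong top 0.2 [268.1, 186.7, 293.0, 211.5] 324 [ 0.54  -0.12   0.055]
pot_oblong side 0.56 [267.0, 237.5, 295.8, 266.2] 658 [ 0.432 -0.253  0.055]
lid_round top 0.66 [350.7, 228.3, 372.1, 247.6] 337 [ 0.425 -0.37   0.008]
lid_round side 0.87 [284.4, 281.6, 306.6, 299.3] 335 [ 0.425 -0.371  0.008]
lid_square top 0.62 [268.0, 186.9, 291.9, 213.0] 360 [ 0.545 -0.121  0.008]
lid_square side 0.73 [286.9, 204.3, 305.9, 219.8] 273 [ 0.541 -0.123  0.008]
lid_oblong top 0.98 [301.5, 183.6, 332.4, 212.6] 506 [ 0.552 -0.232  0.008]
lid_oblong top 0.7 [350.2, 226.5, 371.5, 243.4] 328 [ 0.426 -0.369  0.008]
lid_oblong top 0.48 [270.1, 187.9, 293.2, 210.7] 316 [ 0.544 -0.12   0.008]
lid_oblong side 0.73 [298.9, 227.6, 323.1, 
[... 375 characters left out ...]
 0.256 0.008]
hood side 0.79 [207.3, 79.2, 310.2, 162.2] 5031 [0.566 0.317 0.008]
hood_handle top 0.74 [101.6, 149.1, 223.9, 256.9] 8599 [0.541 0.256 0.008]
hood_handle side 0.69 [208.0, 83.0, 308.1, 162.6] 4944 [0.566 0.317 0.008]
date_tape side 0.8 [295.9, 169.0, 323.2, 196.9] 470 [ 0.626 -0.019  0.008]
salt_shaker top 0.7 [384.7, 162.3, 414.1, 189.8] 542 [ 0.615 -0.5    0.008]
salt_shaker side 0.94 [354.2, 280.3, 385.8, 316.5] 684 [ 0.622 -0.478  0.008]
salt_shaker side 0.16 [285.6, 330.4, 351.0, 386.8] 2165 [ 0.408 -0.577  0.008]
bench_scraper top 0.58 [399.3, 216.2, 451.9, 267.6] 1519 [ 0.411 -0.571  0.008]
bench_scraper side 0.66 [289.3, 331.5, 351.2, 387.9] 1989 [ 0.409 -0.579  0.008]
```

View pics/tc.png

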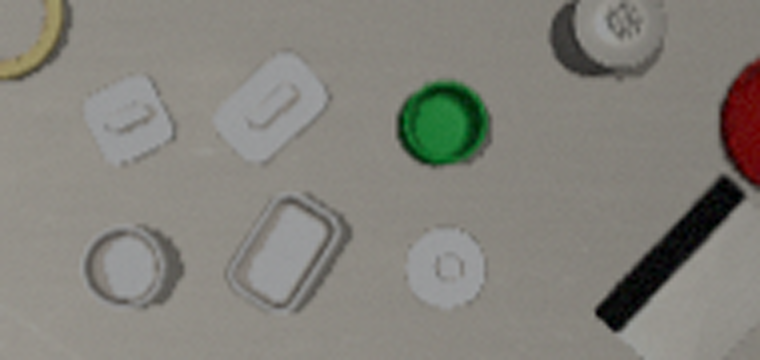

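View pics/sw.png

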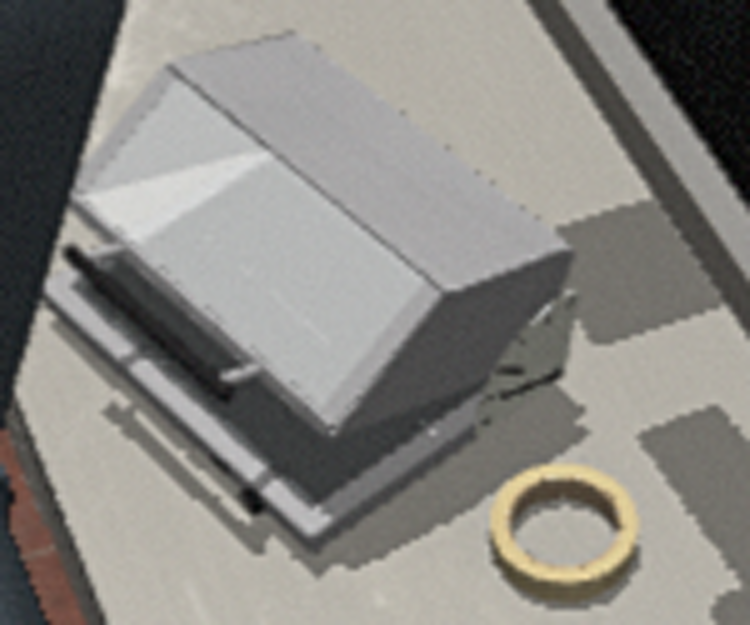

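View pics/tw.png

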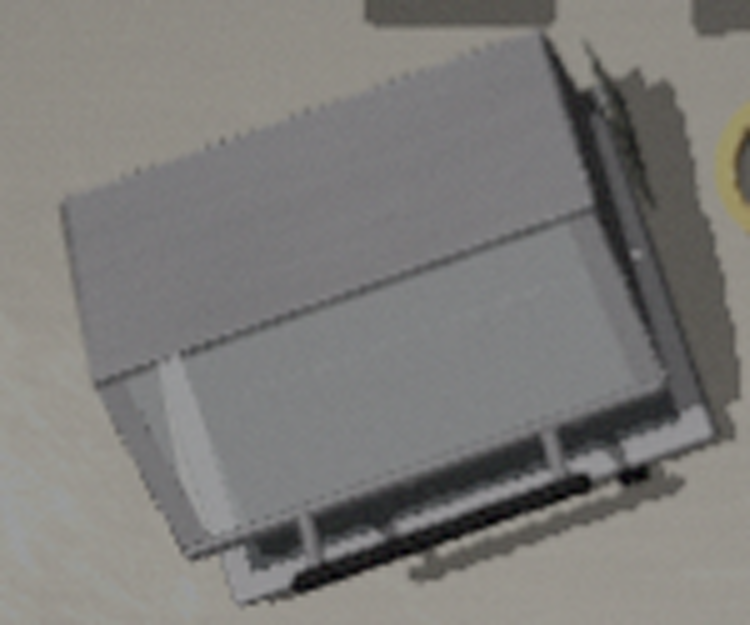

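View pics/sc.png

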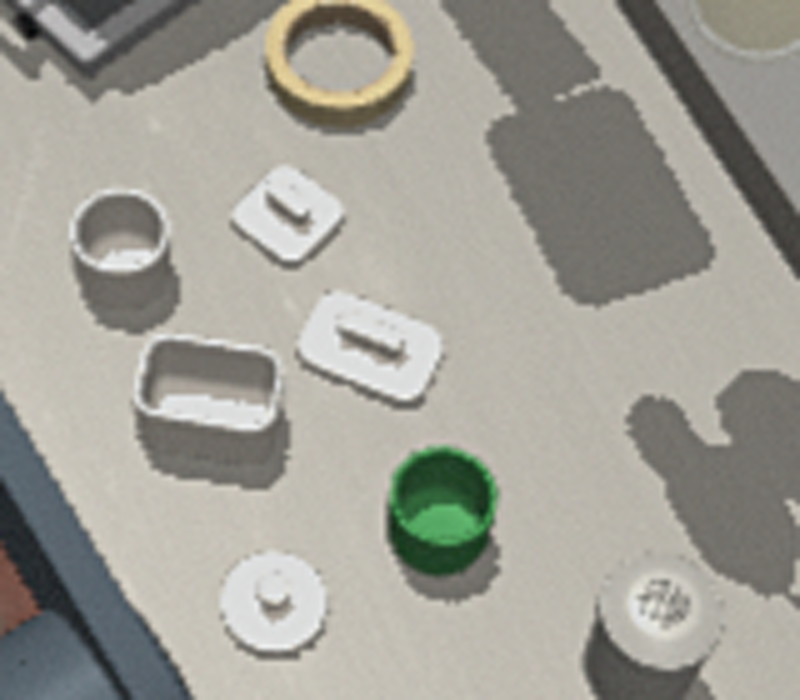

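```bash
cat >> h.py <<'E'
def wpt(p,X):  # p=x,y,yaw ; X local
    c,s=np.cos(p[2]),np.sin(p[2]); X=np.array(X,float)
    return np.array([p[0]+c*X[0]-s*X[1],p[1]+s*X[0]+c*X[1],X[2]])
def handle(p,a,y=0,r=.24):
    return wpt(p,[.105-r*np.cos(a)-.004*np.sin(a)*1,y,.045+r*np.sin(a)+.004*np.cos(a)])
E
python3 - <<'E'
from h import *
from scipy.optimize import least_squares
t=cam("top"); s=cam("side")
C=[(t,[-.115,-.158,.038],(232,227)),(t,[-.115,.158,.038],(138,260)),(s,[-.115,-.158,.038],(258,182))]
H=[(t,.085,(149,256.6)),(t,-.085,(208,236.6)),(s,.085,(209,125)),(s,-.085,(240,153.6))]
def f(v):
    o=[]
    for c,X,uv in C: o+=list(proj(c,wpt(v,X))[0]-uv)
    for c,y,uv in H: o+=list(proj(c,handle(v,v[3],y))[0]-uv)
    return o
r=least_squares(f,[.54,.24,.3,.3]); print(r.x.round(4),np.round(r.fun,1))
v=r.x; print(handle(v,v[3]).round(4),wpt(v,[.105,0,.045]).round(3),wpt(v,[0,0,.038]).round(3))
for y in(.085,-.085): print(handle(v,v[3],y).round(4))
E
```

```text
[0.5153 0.2127 0.3337 0.3406] [ 1.6 -0.6 -1.2  0.4 -1.  -0.4  1.9 -0.8 -1.3 -0.4 -0.3  0.2 -0.6 -0.4]
[0.3995 0.1725 0.129 ] [0.615 0.247 0.045] [0.515 0.213 0.038]
[0.3717 0.2528 0.129 ]
[0.4274 0.0922 0.129 ]
```

Run:
```python
from h import *
t=cam("top"); s=cam("side")
crop(t,(80,80,340,200),"tshelf",3); crop(s,(190,0,440,190),"sshelf",3)
for v in (115,127,137):
  for u in (150,282):
    print(v,u,[onz(t,[(u,v)],z)[0].round(3) for z in (0,.3,.5,.7)])
```

```text
115 150 [array([0.822, 0.304, 0.   ]), array([0.735, 0.21 , 0.3  ]), array([0.678, 0.148, 0.5  ]), array([0.62 , 0.086, 0.7  ])]
115 282 [array([ 0.817, -0.124,  0.   ]), array([ 0.732, -0.128,  0.3  ]), array([ 0.675, -0.13 ,  0.5  ]), array([ 0.618, -0.132,  0.7  ])]
127 150 [array([0.782, 0.303, 0.   ]), array([0.704, 0.21 , 0.3  ]), array([0.652, 0.148, 0.5  ]), array([0.6  , 0.086, 0.7  ])]
127 282 [array([ 0.778, -0.124,  0.   ]), array([ 0.701, -0.128,  0.3  ]), array([ 0.649, -0.13 ,  0.5  ]), array([ 0.598, -0.132,  0.7  ])]
137 150 [array([0.749, 0.302, 0.   ]), array([0.678, 0.209, 0.3  ]), array([0.631, 0.147, 0.5  ]), array([0.583, 0.085, 0.7  ])]
137 282 [array([ 0.745, -0.124,  0.   ]), array([ 0.675, -0.127,  0.3  ]), array([ 0.628, -0.13 ,  0.5  ]), array([ 0.581, -0.132,  0.7  ])]
```

View pics/tshelf.png

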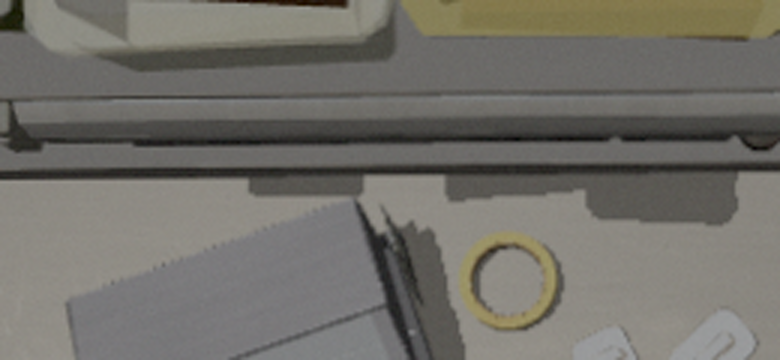

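View pics/sshelf.png

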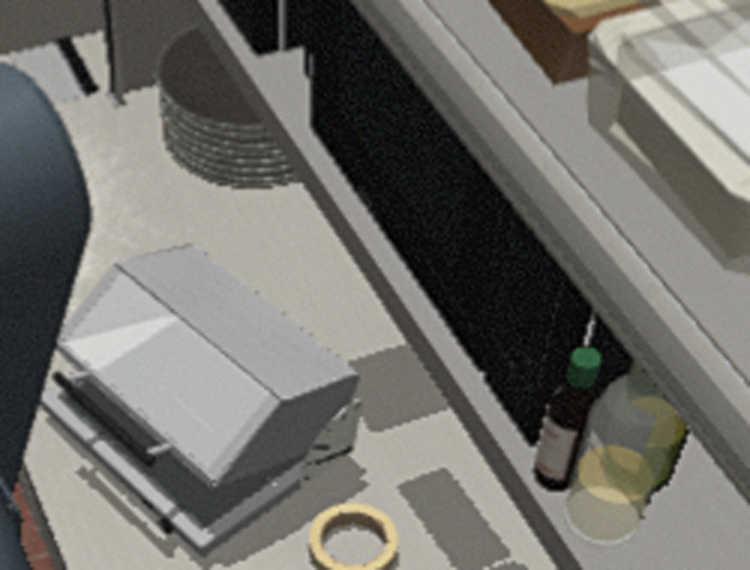

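Run:
```python
from h import *
t=cam("top"); s=cam("side")
from numpy import cross
def pl(c,a,b):
    d=rays(c,[a,b]); n=np.cross(d[0],d[1]); return n/np.linalg.norm(n),c["P"]
for nm,tv,sa,sb in [("low",138,(326.7,115),(383,189)),("lowtop",128,(190+330/3,180/3),(190+500/3,400/3)),("up",126,(386.7,96.7),(440,160)),("uptop",112,(190+420/3,40/3),(440,380/3))]:
    n1,p1=pl(t,(150,tv),(330,tv)); n2,p2=pl(s,sa,sb)
    d=np.cross(n1,n2); d/=np.linalg.norm(d)
    A=np.vstack([n1,n2,[0,1,0]]); x=np.linalg.solve(A,[n1@p1,n2@p2,0]); print(nm,d.round(3),x.round(3), (x+d*(.25/d[1])).round(3))
```

```text
low [-0.055 -0.978  0.2  ] [0.67  0.    0.318] [0.684 0.25  0.267]
lowtop [-0.051 -0.985  0.166] [0.683 0.    0.364] [0.696 0.25  0.322]
up [-0.029 -0.997  0.075] [0.613 0.    0.654] [0.62  0.25  0.635]
uptop [-0.052 -0.988  0.143] [0.638 0.    0.655] [0.651 0.25  0.619]
```

Run:
```python
from h import *
t=cam("top"); s=cam("side")
def tri(a,b):
    d=[rays(t,[a])[0],rays(s,[b])[0]];A=0;B=0
    for dd,P in zip(d,(t["P"],s["P"])):
        dd=dd/np.linalg.norm(dd);M=np.eye(3)-np.outer(dd,dd);A=A+M;B=B+M@P
    return np.linalg.solve(A,B)
p=[.5153,.2127,.3337]
def loc(X):
    c,s_=np.cos(p[2]),np.sin(p[2]); d=X[:2]-p[:2]; return np.array([c*d[0]+s_*d[1],-s_*d[0]+c*d[1],X[2]])
for nm,a,b in [("ridgeR",(208.4,182),(283.6,133.6)),("rimR",(223,216),(261.5,161.5)),("rearR",(199,146.5),(309.5,125)),("ridgeL",(109,217),(229,88.5)),("rearL",(102,180),(254,81.5))]:
    X=tri(a,b);L=loc(X); h=L-[.105,0,.045]; a0=.34
    print(nm,X.round(3),L.round(3),"shut-frame (back,up):",(h[0]*np.cos(a0)+h[2]*np.sin(a0)).round(3),(-h[0]*-1*0+h[2]*np.cos(a0)-h[0]*-1*np.sin(a0)*-1*-1 if 0 else h[2]*np.cos(a0)+h[0]*np.sin(a0)).round(3), np.hypot(h[0],h[2]).round(3))
```

```text
ridgeR [0.58  0.081 0.169] [ 0.018 -0.145  0.169] shut-frame (back,up): -0.041 0.088 0.152
rimR [0.487 0.049 0.106] [-0.081 -0.146  0.106] shut-frame (back,up): -0.154 -0.004 0.195
rearR [0.69  0.116 0.13 ] [ 0.134 -0.148  0.13 ] shut-frame (back,up): 0.056 0.09 0.09
ridgeL [0.485 0.363 0.163] [0.02  0.153 0.163] shut-frame (back,up): -0.04 0.083 0.145
rearL [0.594 0.401 0.129] [0.136 0.153 0.129] shut-frame (back,up): 0.057 0.089 0.089
```

```bash
cat >> h.py <<'E'
def state():
    o=robot.get_obs(); M=R.from_quat(o["tool_rot"]).as_matrix()
    return o,M,np.arctan2(M[1,1],M[0,1])
def plan(tgt,psi=None):
    o,M,p=state(); d=M.T@(np.array(tgt)-o["position"])*1000
    t=0 if psi is None else -np.degrees((psi-p+np.pi)%(2*np.pi)-np.pi)
    print("t",round(o["time"],2),"pos",o["position"].round(4),"psi",round(np.degrees(p),1),"q",o["q"].round(2),"F",o["ft_force"].round(1),"w",round(o["grip_width"]*1000,1),"-> shift mm",d.round(1),"turn",round(t,1), "tilt",M[:,0].round(3))
WP=[.5153,.2127,.3337]
E
python3 - <<'E'
from h import *
plan([.42,-.2,.3],.3337); plan([.42,-.2,.3],.3337-np.pi)
E
```

```text
t 1.85 pos [ 0.2294 -0.5813  0.2475] psi -68.5 q [-1.37  0.53  1.43 -0.    1.18 -0.18] F [ 0.2 -0.2  0.4] w 87.4 -> shift mm [ -52.4 -284.8 -317.3] turn -87.6 tilt [-0.  0. -1.]
t 1.85 pos [ 0.2294 -0.5813  0.2475] psi -68.5 q [-1.37  0.53  1.43 -0.    1.18 -0.18] F [ 0.2 -0.2  0.4] w 87.4 -> shift mm [ -52.4 -284.8 -317.3] turn 92.4 tilt [-0.  0. -1.]
```

{"method": "move_arm", "body": {
  "commands": [
    [0.3,-22,-292,-299,-57],
    [0.3,-22,-292,-299,-57],
    [0.3,-22,-292,-299,-57],
    [0.3,-22,-292,-299,-57],
    [0.3,-22,-292,-299,-57],
    [0.3,-22,-292,-299,-57],
    [0.3,-22,-292,-299,-57],
    [0.3,-22,-292,-299,-57]
  ],
  "newtons": 30
}}

```text
time: 2.52
position: [0.366, -0.2759, 0.2654]
tool_rot: [0.546, 0.449, -0.546, 0.449]
ft_force: [0.5, -0.1, 0.3]
grip_width: 0.0421
```

Run:
```python
from h import *
plan([.397,.171,.21],.3337)
```

```text
t 2.52 pos [ 0.366  -0.2759  0.2654] psi -11.2 q [-0.89  0.28  1.81  0.    1.05 -0.7 ] F [ 0.5 -0.1  0.3] w 42.1 -> shift mm [  55.2  -56.2 -444.4] turn -30.3 tilt [ 0.001 -0.    -1.   ]
```

{"method": "move_arm", "body": {
  "commands": [
    [0.3,0,-56,-444,-30.3],
    [0.3,0,-56,-444,-30.3],
    [0.3,0,-56,-444,-30.3],
    [0.3,0,-56,-444,-30.3],
    [0.3,0,-56,-444,-30.3],
    [0.3,0,-56,-444,-30.3],
    [0.3,0,-56,-444,-30.3],
    [0.3,0,-56,-444,-30.3]
  ]
}}

```text
time: 3.18
position: [0.3903, 0.0567, 0.2655]
tool_rot: [0.412, 0.575, -0.411, 0.575]
ft_force: [1.8, -0.1, 0.3]
grip_width: 0.0304
```

Run:
```python
from h import *
plan([.397,.171,.21],.3337)
```

```text
t 3.18 pos [0.3903 0.0567 0.2655] psi 18.8 q [-0.14  0.19  1.95  0.    1.   -0.47] F [ 1.8 -0.1  0.3] w 30.4 -> shift mm [  55.5   43.1 -106.1] turn -0.3 tilt [ 0.001 -0.    -1.   ]
```

{"method": "move_arm", "body": {
  "commands": [
    [0.3,20,43,-106,0],
    [0.3,40,43,-106,0],
    [0.3,40,43,-106,0],
    [0.3,40,43,-106,0],
    [0.3,40,43,-106,0]
  ]
}}

```text
time: 3.6
position: [0.3962, 0.1705, 0.2244]
tool_rot: [0.41, 0.577, -0.411, 0.576]
ft_force: [0.0, -0.0, 0.0]
grip_width: 0.0303
```

Run:
```python
from h import *
c=cam("wrist"); save(c,"w1")
for y in (-.085,0,.085): print(proj(c,handle(WP,.3406,y)).round(0))
s=cam("side"); crop(s,(190,70,320,190),"s1",5)
plan([.397,.171,.21],.3337)
```

```text
[[291. 325.]]
[[291. 221.]]
[[292.  95.]]
t 3.7 pos [0.3971 0.1686 0.2253] psi 18.9 q [ 0.14  0.3   1.92 -0.    0.91 -0.19] F [-0.2 -0.4 -0.1] w 30.3 -> shift mm [15.3  0.7 -2.3] turn -0.3 tilt [ 0. -0. -1.]
```

View pics/w1.png

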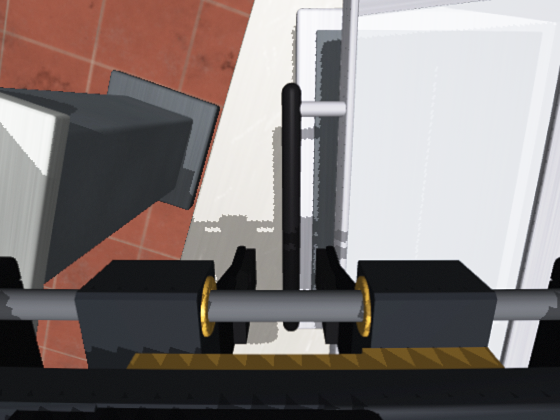

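View pics/s1.png

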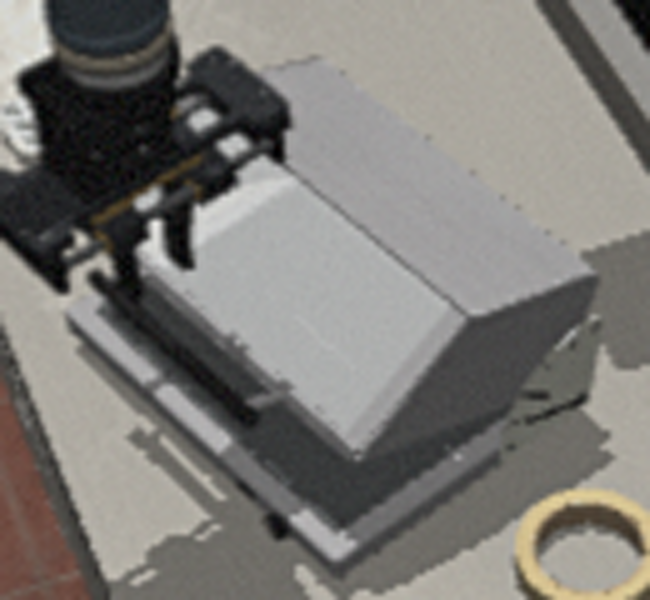

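{"method": "move_arm", "body": {
  "commands": [
    [0.3,20,0,0,0],
    [0.3,40,0,0,0],
    [0.3,60,0,0,0],
    [0.3,72,0,0,0],
    [0.3,83,0,0,0],
    [0.3,83,0,0,0]
  ]
}}

```text
time: 4.2
position: [0.3968, 0.1671, 0.1412]
tool_rot: [0.412, 0.575, -0.413, 0.574]
ft_force: [-0.5, 0.6, 0.0]
grip_width: 0.0304
```

{"method": "move_arm", "body": {
  "commands": [
    [1,0,0,0,0],
    [1,0,0,0,0],
    [1,0,0,0,0],
    [1,0,0,0,0]
  ],
  "newtons": 25
}}

```text
time: 4.53
position: [0.4003, 0.1693, 0.1432]
tool_rot: [0.414, 0.573, -0.41, 0.577]
ft_force: [3.2, 0.2, -2.6]
grip_width: 0.0121
```

Run:
```python
from h import *
c=cam("wrist"); save(c,"w2")
s=cam("side"); crop(s,(190,70,320,190),"s2",5)
plan([.397,.171,.21],.3337)
```

```text
t 4.63 pos [0.4003 0.1693 0.1432] psi 18.8 q [ 0.14  0.46  2.   -0.    0.67 -0.19] F [ 6.2  0.3 -1. ] w 12.4 -> shift mm [-66.8  -2.1  -2.6] turn -0.3 tilt [ 0.008  0.001 -1.   ]
```

View pics/s2.png

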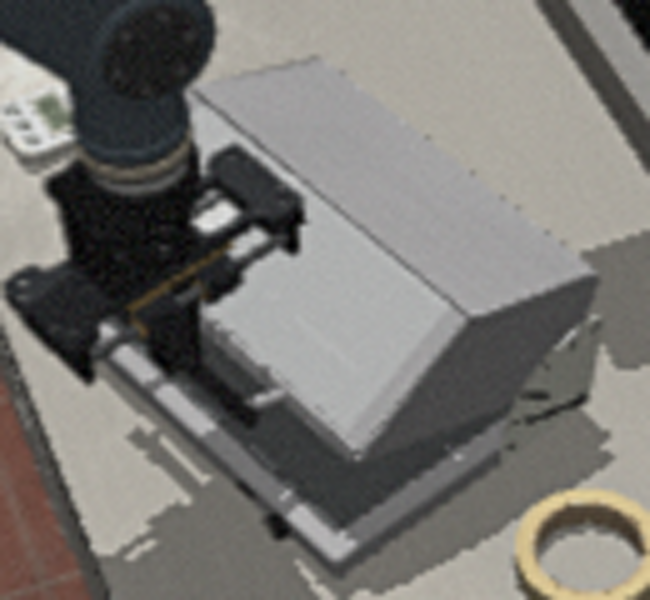

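View pics/w2.png

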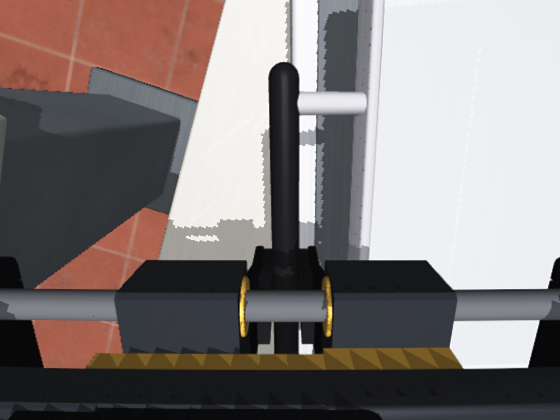

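{"method": "move_arm", "body": {
  "commands": [
    [1,-13,5,0,0],
    [1,-31,14,0,0],
    [1,-47,24,0,0],
    [1,-63,35,0,0],
    [1,-77,47,0,0],
    [1,-91,61,0,0],
    [1,-91,61,0,0]
  ],
  "newtons": 20
}}

```text
time: 5.22
position: [0.4554, 0.1886, 0.2352]
tool_rot: [0.411, 0.575, -0.411, 0.576]
ft_force: [-1.9, -2.9, 5.4]
grip_width: 0.0123
```

```bash
sed -i 's/-.004\*np.sin(a)\*1/+.004*np.sin(a)/' h.py
python3 - <<'E'
from h import *
s=cam("side"); crop(s,(190,70,320,190),"s3",5)
plan([.397,.171,.21],.3337)
for a in(.75,.8,.85): print(handle(WP,a))
E
```

```text
t 5.27 pos [0.4547 0.1883 0.2344] psi 18.9 q [ 0.17  0.37  1.77 -0.    1.   -0.16] F [ 0.3 -2.7  5. ] w 12.2 -> shift mm [ 24.4 -60.2  -2.3] turn -0.2 tilt [ 0.    -0.001 -1.   ]
[0.45116563 0.19046691 0.21152006]
[0.4592332  0.19326365 0.21995229]
[0.46768888 0.19619493 0.22794723]
```

View pics/s3.png

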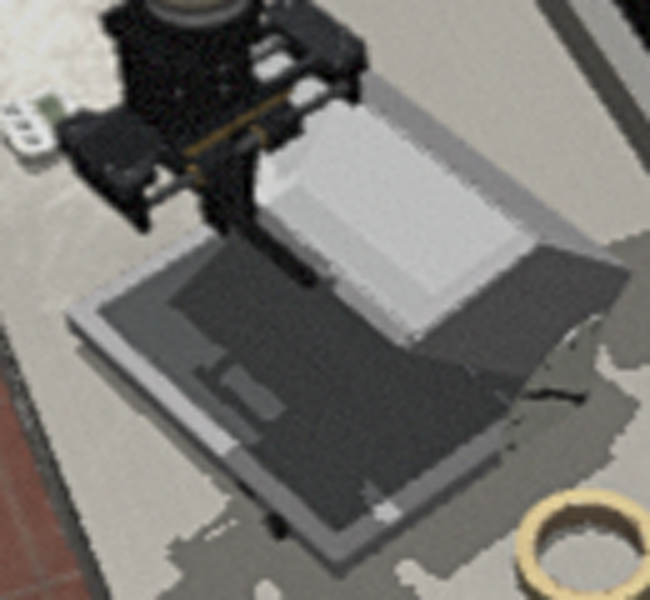

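{"method": "move_arm", "body": {
  "commands": [
    [1,-13,14,0,0],
    [1,-24,30,0,0],
    [1,-34,46,0,0],
    [1,-43,63,0,0],
    [1,-50,81,0,0],
    [1,-55,95,0,0],
    [1,-55,95,0,0]
  ]
}}

```text
time: 5.85
position: [0.5449, 0.2198, 0.2912]
tool_rot: [0.412, 0.575, -0.411, 0.575]
ft_force: [-2.3, -0.2, 15.6]
grip_width: 0.0125
```

Run:
```python
from h import *
s=cam("side"); save(s,"s4");c=cam("wrist"); save(c,"w4")
plan([.397,.171,.21],.3337)
for a in(1.2,1.25,1.3): print(handle(WP,a))
```

```text
t 5.95 pos [0.5448 0.2197 0.2912] psi 18.9 q [ 0.19  0.43  1.48  0.    1.23 -0.14] F [-1.6 -0.3 14.2] w 12.1 -> shift mm [  80.7 -155.9   -1.7] turn -0.2 tilt [ 0.003  0.001 -1.   ]
[0.53586182 0.21982805 0.27013881]
[0.54659165 0.2235477  0.2740176 ]
[0.55749123 0.22732619 0.27732396]
```

View pics/s4.png

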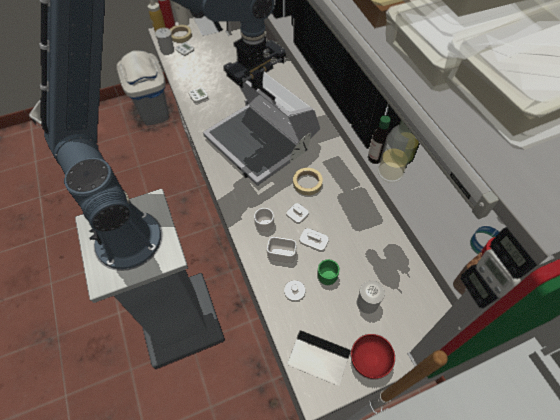

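View pics/w4.png

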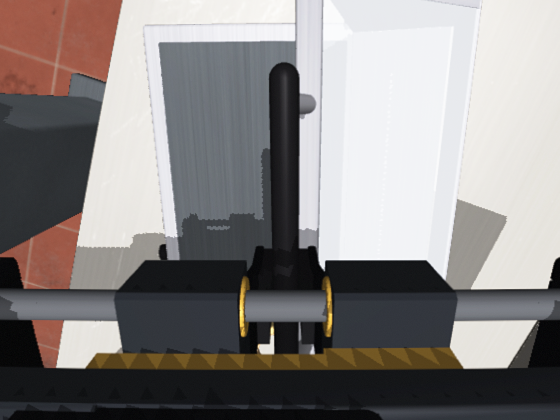

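Run:
```python
from h import *
c=cam("wrist")
print(c["P"])
for z in(0,.2,.3,.35): print(z,onz(c,[(555,20),(555,250)],z).round(3))
s=cam("side");crop(s,(200,70,330,190),"s5",5)
```

```text
[0.5193258  0.293268   0.42753159]
0 [[0.778 0.485 0.   ]
 [0.926 0.238 0.   ]]
0.2 [[0.657 0.395 0.2  ]
 [0.736 0.264 0.2  ]]
0.3 [[0.596 0.351 0.3  ]
 [0.641 0.277 0.3  ]]
0.35 [[0.566 0.328 0.35 ]
 [0.593 0.283 0.35 ]]
```

View pics/s5.png

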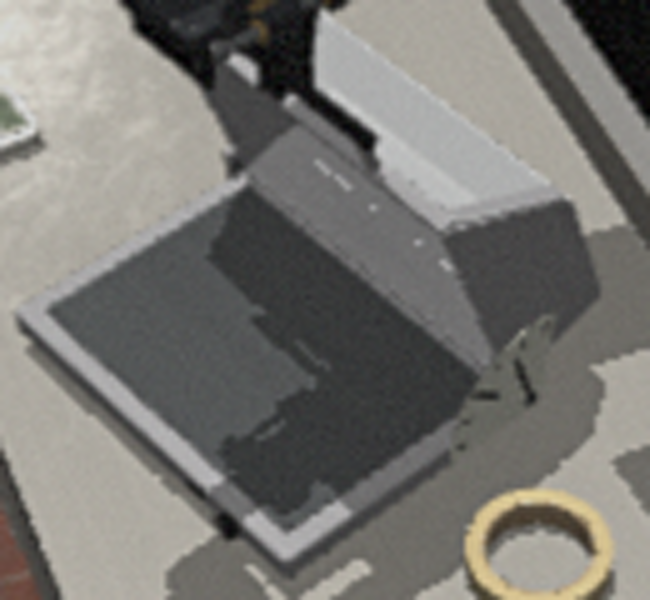

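{"method": "move_arm", "body": {
  "commands": [
    [0.3,4,0,0,0],
    [0.3,4,0,0,0],
    [0.3,4,0,0,0],
    [0.3,-20,0,0,0],
    [0.3,-40,0,0,0],
    [0.3,-40,-40,0,0],
    [0.3,-40,-70,0,0],
    [0.3,-40,-70,0,0]
  ]
}}

```text
time: 6.72
position: [0.4711, 0.1955, 0.3268]
tool_rot: [0.409, 0.578, -0.414, 0.573]
ft_force: [-0.6, 0.3, -0.8]
grip_width: 0.0304
```

{"method": "move_arm", "body": {
  "commands": [
    [1,0,0,0,-57],
    [1,0,0,0,-57],
    [1,0,0,0,-57],
    [1,0,0,0,-57],
    [1,0,0,0,-57],
    [1,0,0,0,-57],
    [1,0,0,0,-57],
    [1,0,0,0,-57]
  ]
}}

```text
time: 7.38
position: [0.478, 0.1968, 0.3274]
tool_rot: [0.085, 0.703, -0.085, 0.701]
ft_force: [0.6, -0.5, -0.1]
grip_width: 0.0003
```

{"method": "move_arm", "body": {
  "commands": [
    [1,0,0,0,-33],
    [1,0,0,0,-33],
    [1,0,0,0,-33],
    [1,0,0,0,-33],
    [1,0,0,0,-33]
  ]
}}

```text
time: 7.8
position: [0.478, 0.1968, 0.3274]
tool_rot: [-0.118, 0.698, 0.118, 0.697]
ft_force: [0.0, -0.3, -0.7]
grip_width: 0.0001
```

Run:
```python
from h import *
c=cam("wrist"); save(c,"w6")
h=handle(WP,1.2); 
plan(wpt(WP,[.105-.083-.03,0,.28]),.3337+np.pi/2)
```

```text
t 7.85 pos [0.478  0.1967 0.3274] psi 109.2 q [ 0.17  0.29  1.6   0.    1.26 -1.73] F [ 0.6 -0.8 -1. ] w 0.5 -> shift mm [47.4  2.8 32.5] turn 0.1 tilt [-0.001 -0.    -1.   ]
```

View pics/w6.png

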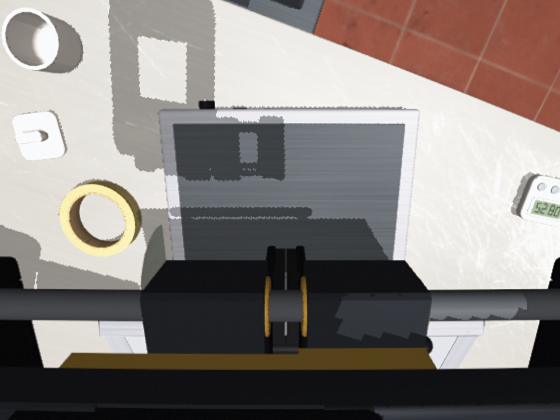

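{"method": "move_arm", "body": {
  "commands": [
    [1,25,3,0,0],
    [1,46,3,0,0],
    [1,46,3,20,0],
    [1,46,3,40,0],
    [1,46,3,58,0],
    [1,46,3,74,0],
    [1,44,3,90,0],
    [1,42,3,104,0]
  ]
}}

```text
time: 8.52
position: [0.5747, 0.2332, 0.2851]
tool_rot: [-0.115, 0.7, 0.115, 0.696]
ft_force: [-3.7, -0.6, 0.7]
grip_width: 0.0007
```

Run:
```python
from h import *
s=cam("side");crop(s,(200,50,330,170),"s7",5)
plan(wpt(WP,[.0856,0,.285]),.3337+np.pi/2)
```

```text
t 8.57 pos [0.5783 0.234  0.2856] psi 108.7 q [ 0.21  0.49  1.39  0.    1.26 -1.69] F [2.5 0.3 0.3] w 0.2 -> shift mm [ 0.7  0.6 19.1] turn -0.4 tilt [ 0.001  0.001 -1.   ]
```

View pics/s7.png

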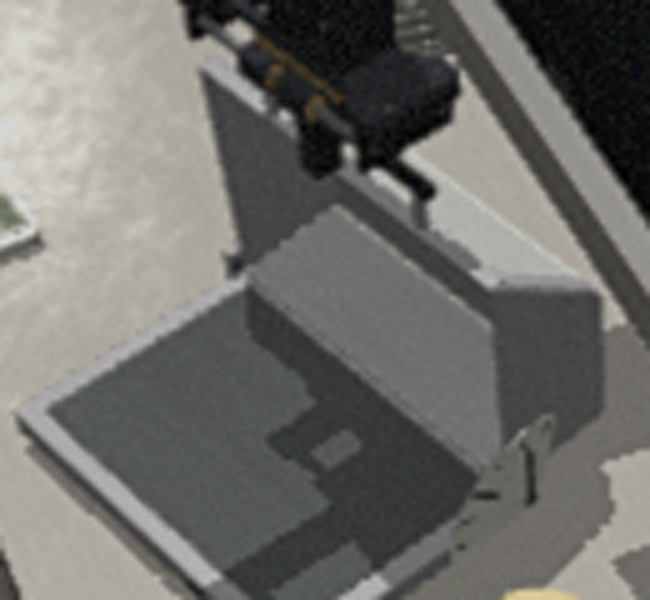

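{"method": "move_arm", "body": {
  "commands": [
    [1,0,0,11,0],
    [1,0,0,21,0],
    [1,0,0,21,0]
  ]
}}

```text
time: 8.82
position: [0.5963, 0.2402, 0.2854]
tool_rot: [-0.115, 0.698, 0.115, 0.698]
ft_force: [-0.4, 0.2, -0.2]
grip_width: 0.0004
```

Run:
```python
from h import *
s=cam("side");crop(s,(200,50,330,170),"s8",5)
plan(wpt(WP,[.0856,0,.285]),.3337+np.pi/2)
```

```text
t 8.87 pos [0.5957 0.24   0.2853] psi 108.8 q [ 0.21  0.51  1.34  0.    1.28 -1.69] F [ 0.2  0.6 -0. ] w 0.4 -> shift mm [0.3 0.6 0.7] turn -0.3 tilt [-0.001 -0.    -1.   ]
```

View pics/s8.png

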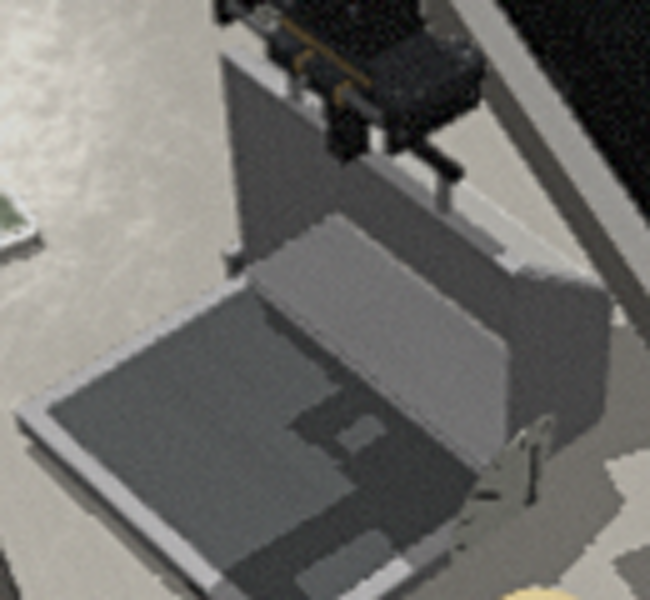

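{"method": "move_arm", "body": {
  "commands": [
    [1,0,0,-30,0],
    [1,-10,0,-70,0],
    [1,-20,0,-110,0],
    [1,-30,0,-150,0],
    [1,-30,0,-150,0],
    [1,-30,0,-150,0]
  ]
}}

```text
time: 9.37
position: [0.4513, 0.1911, 0.3168]
tool_rot: [-0.115, 0.697, 0.115, 0.698]
ft_force: [-0.1, -0.3, 0.5]
grip_width: 0.0005
```

Run:
```python
from h import *
c=cam("wrist"); save(c,"w9")
s=cam("side");crop(s,(200,50,330,170),"s9",5); t=cam("top"); crop(t,(90,120,250,265),"t9",5)
plan([0.42,-.12,.3])
```

```text
t 9.52 pos [0.4548 0.1917 0.3162] psi 108.8 q [ 0.17  0.27  1.67  0.    1.21 -1.73] F [-0.   0.8 -0.1] w 0.6 -> shift mm [  16.1 -283.8 -133.5] turn 0 tilt [ 0.002  0.    -1.   ]
```

View pics/w9.png

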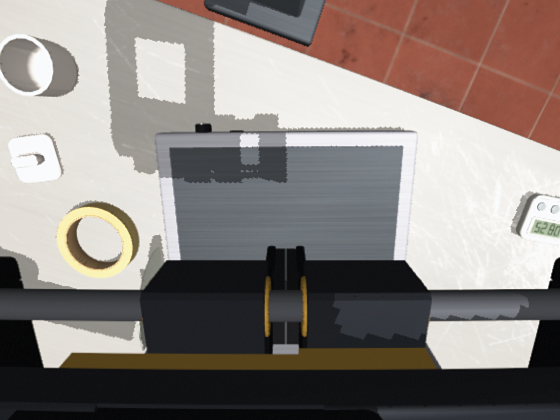

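View pics/s9.png

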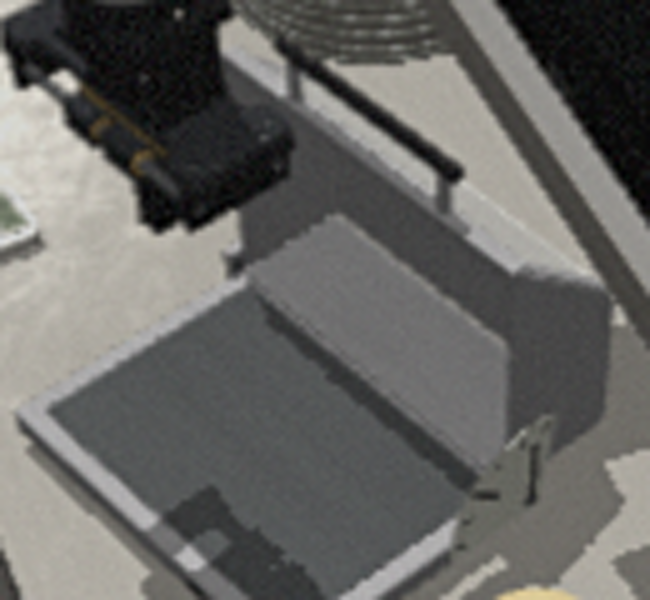

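View pics/t9.png

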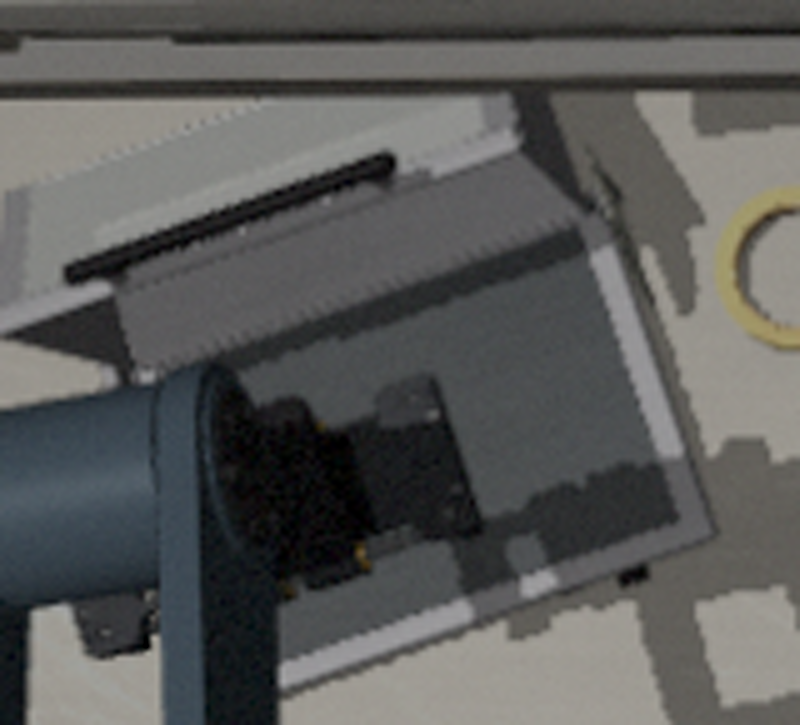

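Run:
```python
from h import *
from scipy.optimize import least_squares
t=cam("top"); s=cam("side");w=cam("wrist")
C=[(t,[-.115,-.158,.038],(232.5,226.5)),(s,[-.115,-.158,.038],(258,182)),(w,[-.115,-.158,.038],(157,132)),(w,[-.115,.158,.038],(416,131)),(t,[-.115,.158,.038],(138,260)),(w,[-.098,-.14,.038],(172,147)),(w,[-.098,.14,.038],(403,144.5))]
H=[(t,.085,(105.,174.4)),(t,-.085,(167.6,152.6)),(s,.085,(256.6,59)),(s,-.085,(291.4,84.4))]
def f(v):
    o=[]
    for c,X,uv in C: o+=list(proj(c,wpt(v,X))[0]-uv)
    for c,y,uv in H: o+=list(proj(c,handle(v,v[3],y))[0]-uv)
    return o
r=least_squares(f,[.54,.24,.3,1.5]); print(r.x.round(4),np.round(r.fun,1))
pick={}
for n in NAMES:
  for c in (t,s,w):
    for q in robot.regions_of(c,n):
        m=q["pixels"]; ys,xs=np.nonzero(m)
        if q["p"]>.4: print(n,["top","side","w"][[id(x) for x in(t,s,w)].index(id(c))],round(q["p"],2),q["bbox"],onz(c,[(xs.mean(),ys.mean())],.055 if 'pot' in n else .009)[0].round(3))
```

```text
[0.5148 0.2146 0.3343 1.5518] [ 0.5  0.  -1.3 -0.7 -5.1  0.6  5.1 -0.  -1.8  0.6 -3.4  0.1  1.7  1.1
 -0.  -0.2 -0.5 -0.4 -0.5 -0.4 -1.1 -0.3]
pot_round top 0.93 [347.8, 189.6, 371.1, 208.0] [ 0.536 -0.361  0.055]
pot_round top 0.57 [268.2, 223.7, 292.3, 247.4] [ 0.429 -0.118  0.055]
pot_round top 0.47 [93.2, 138.1, 205.4, 193.5] [0.654 0.304 0.055]
pot_round side 0.73 [314.7, 259.5, 342.9, 285.6] [ 0.528 -0.375  0.055]
pot_round side 0.71 [255.6, 209.7, 274.4, 230.3] [ 0.422 -0.132  0.055]
pot_round side 0.69 [247.0, 57.3, 323.4, 143.3] [0.682 0.324 0.055]
pot_round side 0.42 [285.0, 277.5, 305.0, 298.3] [ 0.416 -0.389  0.055]
pot_round w 0.76 [0.7, 32.8, 77.7, 94.3] [ 0.422 -0.104  0.055]
pot_square top 0.44 [89.2, 137.3, 231.3, 260.9] [0.583 0.229 0.055]
pot_oblong top 0.62 [303.4, 216.6, 334.4, 249.9] [ 0.44  -0.24   0.055]
pot_oblong side 0.96 [266.5, 238.2, 293.6, 262.9] [ 0.432 -0.254  0.055]
lid_round top 0.64 [348.7, 228.0, 371.9, 244.0] [ 0.426 -0.368  0.009]
lid_round side 0.57 [285.1, 278.6, 306.3, 299.5] [ 0.424 -0.372  0.009]
lid_square top 0.85 [269.2, 184.5, 293.3, 211.6] [ 0.544 -0.121  0.009]
lid_square side 0.63 [287.8, 204.3, 309.8, 221.7] [ 0.542 -0.125  0.009]
lid_square w 0.8 [8.0, 130.8, 60.6, 179.3] [ 0.541 -0.122  0.009]
lid_oblong top 0.92 [303.3, 181.7, 330.1, 213.4] [ 0.553 -0.234  0.009]
lid_oblong top 0.57 [269.4, 184.3, 292.3, 212.1] [ 0.544 -0.121  0.009]
lid_oblong side 0.56 [298.9, 229.7, 326.1, 254.1] [ 0.551 -0.237  0.009]
```

```bash
sed -i 's/^WP=.*/WP=[.5148,.2146,.3343]/' h.py
python3 - <<'E'
from h import *
plan([0.43,-.17,.32],np.pi/2)
E
```

```text
t 10.57 pos [0.4537 0.1915 0.3161] psi 108.8 q [ 0.17  0.26  1.67  0.    1.21 -1.73] F [ 0.5  0.5 -0.8] w 0.1 -> shift mm [  -3.9 -334.5 -139.1] turn 18.8 tilt [ 0.  0. -1.]
```

{"method": "move_arm", "body": {
  "commands": [
    [-1,-4,-335,-139,18.8],
    [-1,-4,-335,-139,18.8],
    [-1,-4,-335,-139,18.8],
    [-1,-4,-335,-139,18.8],
    [-1,-4,-335,-139,18.8],
    [-1,-4,-335,-139,18.8],
    [-1,-4,-335,-139,18.8],
    [-1,-4,-335,-139,18.8]
  ]
}}

```text
time: 11.23
position: [0.4317, -0.143, 0.32]
tool_rot: [-0.0, 0.707, 0.0, 0.707]
ft_force: [1.3, 0.4, -0.6]
grip_width: 0.0457
```

{"method": "move_arm", "body": {
  "commands": [
    [-1,0,-36,0,0],
    [-1,0,-36,0,0],
    [-1,0,-36,0,0]
  ]
}}

```text
time: 11.48
position: [0.4321, -0.179, 0.3197]
tool_rot: [0.001, 0.707, -0.001, 0.707]
ft_force: [-0.7, 0.1, -0.3]
grip_width: 0.0662
```

```bash
cat >> h.py <<'E'
def measure(c,kinds,thr=.5):
    "rim/outline by regions: minAreaRect of ground-projected mask contours"
    for n in kinds:
        for q in robot.regions_of(c,n):
            if q["p"]<thr: continue
            m=q["pixels"].astype(np.uint8)
            cn=max(cv2.findContours(m,cv2.RETR_EXTERNAL,cv2.CHAIN_APPROX_NONE)[0],key=cv2.contourArea).reshape(-1,2)
            z=.055 if 'pot' in n else .010
            X=onz(c,cn,z)[:,:2]; rc=cv2.minAreaRect((X*1000).astype(np.float32))
            print(n,round(q["p"],2),np.round(q["bbox"]).astype(int),"ctr",np.round(rc[0],1),"size",np.round(rc[1],1),"ang",round(rc[2],1))
E
python3 - <<'E'
from h import *
c=cam("wrist"); save(c,"w10"); plan([0.43,-.17,.32],np.pi/2)
measure(c,NAMES)
E
```

```text
t 11.53 pos [ 0.4319 -0.1774  0.3195] psi 89.9 q [-0.63  0.22  1.72  0.    1.2  -2.2 ] F [-1.3  0.2  0. ] w 69.6 -> shift mm [-0.5  7.4 -1.9] turn -0.1 tilt [-0.001  0.001 -1.   ]
pot_round 0.97 [114 222 177 275] ctr [ 517.9 -353.5] size [68.8 69.8] ang 63.5
pot_round 0.89 [308 138 366 195] ctr [ 422.3 -119.9] size [68.8 63.5] ang 19.0
pot_oblong 0.6 [197 136 270 220] ctr [ 432.8 -239.8] size [58.8 94.3] ang 57.4
lid_round 0.74 [110 139 163 187] ctr [ 423.7 -369.9] size [63. 60.] ang 89.5
lid_round 0.51 [302 227 350 272] ctr [ 540.8 -122.4] size [61.3 60. ] ang 25.3
lid_square 0.86 [301 222 354 266] ctr [ 540.2 -123.8] size [60.6 59.3] ang 24.1
lid_oblong 0.93 [219 225 277 284] ctr [ 548.6 -235.1] size [58.7 87.9] ang 41.7
```

View pics/w10.png

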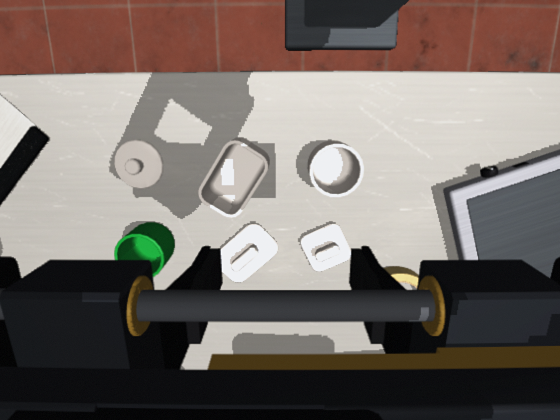

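Run:
```python
from h import *
plan([0.4246,-.118,.14],np.radians(35))
```

```text
t 11.83 pos [ 0.4323 -0.1758  0.3198] psi 90.2 q [-0.63  0.22  1.72  0.    1.2  -2.2 ] F [-1.  -0.1 -1. ] w 85.5 -> shift mm [179.8  57.8  -7.5] turn 55.2 tilt [ 0.  0. -1.]
```

{"method": "move_arm", "body": {
  "commands": [
    [-1,20,58,-7,55],
    [-1,40,58,-7,55],
    [-1,60,58,-7,55],
    [-1,90,58,-7,55],
    [-1,120,58,-7,55],
    [-1,150,58,-7,55],
    [-1,180,58,-7,55],
    [-1,180,58,-7,55]
  ]
}}

```text
time: 12.5
position: [0.4226, -0.1169, 0.1355]
tool_rot: [0.328, 0.63, -0.328, 0.623]
ft_force: [-0.2, 1.3, 0.4]
grip_width: 0.0871
```

Run:
```python
from h import *
c=cam("wrist"); save(c,"w11"); plan([0.4246,-.118,.036],np.radians(35))
measure(c,["pot_round"],.3)
q=[.4246+.032*np.cos(k) for k in (0,)]
pts=[[.4246+.032*np.cos(k),-.118+.032*np.sin(k),.055] for k in np.linspace(0,6.28,9)]
im=c["image"][:,:,::-1].copy()
for u,v in proj(c,pts): cv2.circle(im,(int(u),int(v)),2,(0,0,255),-1)
cv2.imwrite("pics/w11.png",im)
```

```text
t 12.55 pos [ 0.4235 -0.1174  0.1372] psi 34.7 q [-0.53  0.48  1.99  0.    0.68 -1.13] F [ 0.1 -0.3 -0.1] w 87.3 -> shift mm [101.2   0.8   1.8] turn -0.3 tilt [-0.006  0.004 -1.   ]
pot_round 0.74 [241 182 339 277] ctr [ 424.5 -115.2] size [62.3 69.7] ang 14.2
```

View pics/w11.png

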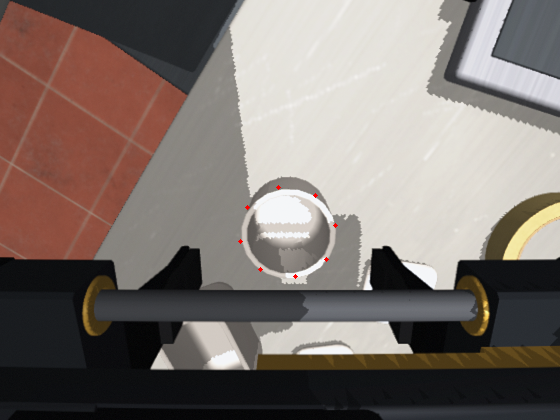

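{"method": "move_arm", "body": {
  "commands": [
    [-1,25,0,2,0],
    [-1,50,0,2,0],
    [-1,75,0,2,0],
    [-1,100,0,2,0],
    [-1,100,0,2,0],
    [-1,100,0,2,0]
  ]
}}

```text
time: 13.1
position: [0.4265, -0.1205, 0.0398]
tool_rot: [0.326, 0.628, -0.326, 0.627]
ft_force: [-0.1, 0.0, 1.1]
grip_width: 0.0866
```

{"method": "move_arm", "body": {
  "commands": [
    [1,0,0,0,0],
    [1,0,0,0,0],
    [1,0,0,0,0],
    [1,0,0,0,0],
    [1,0,0,0,0]
  ],
  "newtons": 20
}}

```text
time: 13.52
position: [0.427, -0.121, 0.0408]
tool_rot: [0.326, 0.626, -0.326, 0.628]
ft_force: [1.1, 1.4, 8.2]
grip_width: 0.0639
```

{"method": "move_arm", "body": {
  "commands": [
    [1,-20,0,0,0],
    [1,-50,0,0,0],
    [1,-90,0,0,0],
    [1,-120,0,0,0],
    [1,-120,0,0,0]
  ]
}}

```text
time: 13.93
position: [0.4289, -0.1221, 0.1645]
tool_rot: [0.326, 0.623, -0.326, 0.631]
ft_force: [0.4, -0.9, -2.4]
grip_width: 0.064
```

Run:
```python
from h import *
c=cam("wrist"); save(c,"w12");
plan(wpt(WP,[-.02,-.068,.16]),WP[2]+np.pi/2)
```

```text
t 13.98 pos [ 0.4279 -0.1216  0.1624] psi 35.0 q [-0.53  0.43  1.96 -0.    0.74 -1.14] F [ 0.6 -0.8 -2.6] w 64.1 -> shift mm [   2.   226.4 -165.4] turn -74.1 tilt [ 0.006 -0.004 -1.   ]
```

View pics/w12.png

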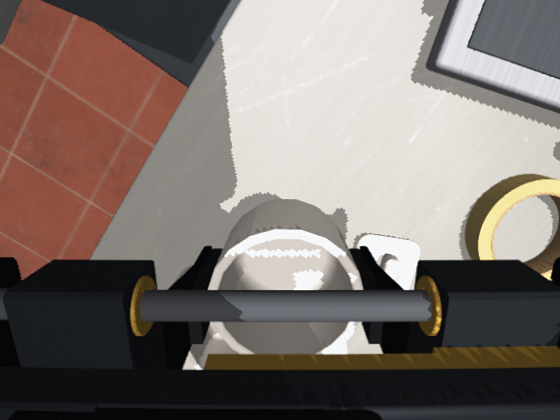

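{"method": "move_arm", "body": {
  "commands": [
    [1,0,226,-165,-57],
    [1,0,226,-165,-57],
    [1,0,226,-165,-57],
    [1,0,226,-165,-57],
    [1,0,226,-165,-57],
    [1,0,226,-165,-57],
    [1,0,226,-165,-57],
    [1,0,226,-165,-57]
  ]
}}

```text
time: 14.65
position: [0.5175, 0.1493, 0.1578]
tool_rot: [-0.016, 0.707, 0.017, 0.707]
ft_force: [-0.2, -0.2, -1.9]
grip_width: 0.0638
```

Run:
```python
from h import *
plan(wpt(WP,[-.02,-.068,.10]),WP[2]+np.pi/2)
```

```text
t 14.65 pos [0.5175 0.1493 0.1578] psi 92.7 q [ 0.07  0.54  1.74  0.    0.87 -1.55] F [-0.2 -0.2 -1.9] w 63.8 -> shift mm [57.8 -5.6  0.4] turn -16.5 tilt [ 0.     0.002 -1.   ]
```

{"method": "move_arm", "body": {
  "commands": [
    [1,15,-3,0,-16.5],
    [1,30,-3,0,-16.5],
    [1,45,-3,0,-16.5],
    [1,60,-3,0,-16.5],
    [1,68,-3,0,-16.5],
    [1,74,-3,0,-16.5],
    [1,77,-3,0,-16.5],
    [1,77,-3,0,-16.5]
  ]
}}

```text
time: 15.32
position: [0.5162, 0.141, 0.0818]
tool_rot: [-0.114, 0.699, 0.114, 0.697]
ft_force: [0.2, 0.7, -2.3]
grip_width: 0.0641
```

Run:
```python
from h import *
c=cam("wrist"); save(c,"w13");
plan(wpt(WP,[-.02,-.068,.079]),WP[2]+np.pi/2)
s=cam("side"); crop(s,(200,50,330,190),"s13",4)
```

```text
t 15.37 pos [0.5167 0.141  0.0825] psi 108.5 q [ 0.06  0.66  1.79  0.    0.69 -1.84] F [ 0.4  0.3 -2.6] w 64.1 -> shift mm [3.5 2.1 2.3] turn -0.6 tilt [-0.001 -0.    -1.   ]
```

View pics/w13.png

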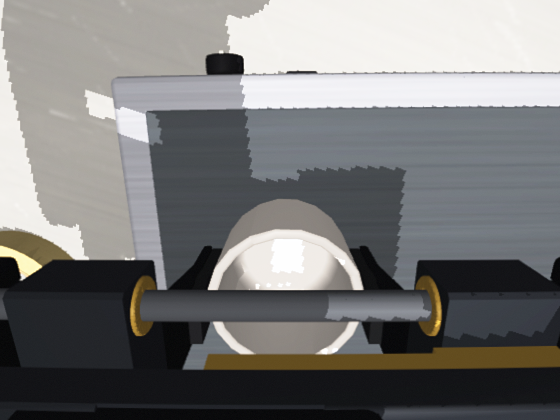

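View pics/s13.png

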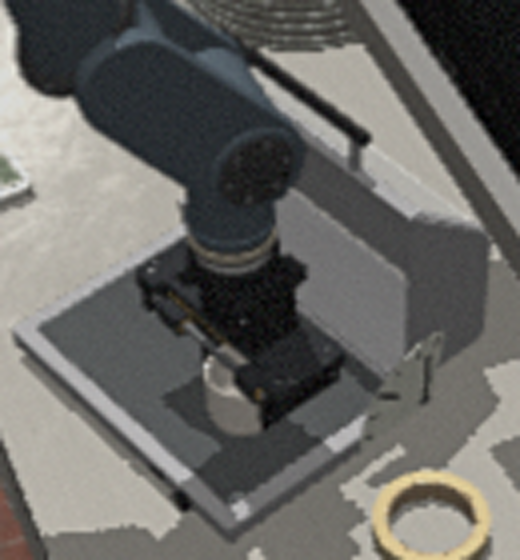

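{"method": "move_arm", "body": {
  "commands": [
    [1,2,1,2,0],
    [1,4,1,2,0],
    [1,4,1,2,0]
  ]
}}

```text
time: 15.67
position: [0.5187, 0.1428, 0.079]
tool_rot: [-0.114, 0.698, 0.114, 0.698]
ft_force: [-0.1, -0.9, -2.7]
grip_width: 0.0641
```

{"method": "move_arm", "body": {
  "commands": [
    [-1,0,0,0,0],
    [-1,0,0,0,0],
    [-1,0,0,0,0],
    [-1,0,0,0,0],
    [-1,-30,0,0,0],
    [-1,-70,0,0,0],
    [-1,-110,0,0,0],
    [-1,-110,0,0,0]
  ]
}}

```text
time: 16.33
position: [0.5231, 0.1432, 0.1959]
tool_rot: [-0.115, 0.693, 0.113, 0.703]
ft_force: [1.1, 0.1, 0.1]
grip_width: 0.0867
```

Run:
```python
from h import *
c=cam("wrist"); save(c,"w14")
plan([.4354,-.2415,.17],np.radians(57.4))
s=cam("side"); crop(s,(200,50,340,290),"s14",3); t=cam("top")
measure(t,NAMES[:3]);measure(c,NAMES)
```

```text
t 16.38 pos [0.5215 0.143  0.1931] psi 108.5 q [ 0.06  0.49  1.71  0.    0.94 -1.83] F [-0.   0.4 -0.5] w 87.0 -> shift mm [  22.  -337.1 -204.1] turn 51.1 tilt [ 0.011  0.001 -1.   ]
pot_round 0.71 [180 206 208 218] ctr [500.5 142.4] size [28.2 61.9] ang 18.2
pot_round 0.64 [350 188 372 209] ctr [ 536.1 -361. ] size [67.1 61.1] ang 89.7
pot_round 0.59 [ 85 140 233 245] ctr [557.3 260.6] size [353.6 395.1] ang 16.8
pot_oblong 0.69 [306 206 335 237] ctr [ 471.8 -245.5] size [59.5 88.6] ang 55.9
pot_round 0.98 [243 158 334 248] ctr [523.4 145.4] size [73.2 79.5] ang 85.0
lid_square 0.94 [  0  86  43 150] ctr [ 538.9 -106.4] size [66.4 41.5] ang 5.3
lid_square 0.57 [156  63 560 369] ctr [496.5 212.8] size [222.1 343.4] ang 18.2
```

View pics/w14.png

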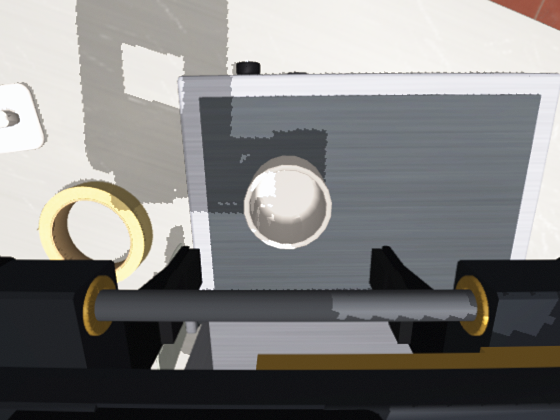

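View pics/s14.png

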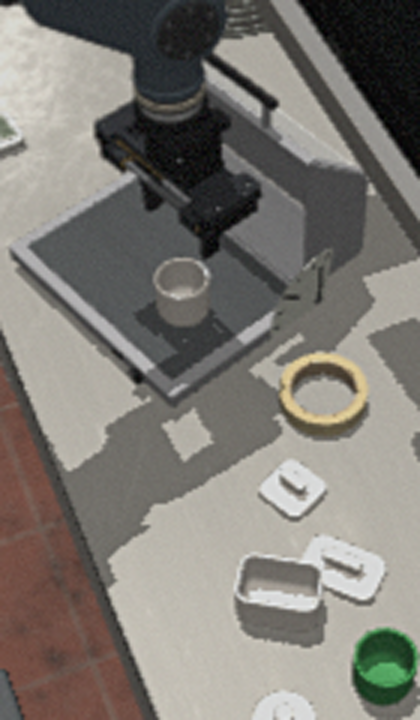

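Run:
```python
from h import *
plan([.47,-.20,.28],np.radians(56))
```

```text
t 16.93 pos [0.5181 0.1427 0.188 ] psi 108.5 q [ 0.06  0.49  1.71  0.    0.94 -1.83] F [ 0.1 -0.1 -0.8] w 86.8 -> shift mm [ -91.9 -309.6 -154.6] turn 52.5 tilt [-0.001 -0.    -1.   ]
```

{"method": "move_arm", "body": {
  "commands": [
    [-1,-40,0,0,0],
    [-1,-75,0,-10,0],
    [-1,-92,-310,-155,52.5],
    [-1,-92,-310,-155,52.5],
    [-1,-92,-310,-155,52.5],
    [-1,-92,-310,-155,52.5],
    [-1,-92,-310,-155,52.5],
    [-1,-92,-310,-155,52.5]
  ]
}}

```text
time: 17.6
position: [0.4798, -0.1103, 0.2763]
tool_rot: [0.152, 0.691, -0.152, 0.691]
ft_force: [0.1, -0.9, 0.5]
grip_width: 0.0872
```

Run:
```python
from h import *
plan([.47,-.20,.28],np.radians(56))
```

```text
t 17.6 pos [ 0.4798 -0.1103  0.2763] psi 65.2 q [-0.45  0.31  1.72  0.    1.11 -1.59] F [ 0.1 -0.9  0.5] w 87.2 -> shift mm [ -3.7 -85.6  28.7] turn 9.2 tilt [ 0.  0. -1.]
```

{"method": "move_arm", "body": {
  "commands": [
    [-1,-3,-86,0,9.2],
    [-1,-3,-86,0,9.2],
    [-1,-3,-86,0,9.2],
    [-1,-3,-86,0,9.2],
    [-1,-3,-86,0,9.2]
  ]
}}

```text
time: 18.02
position: [0.4446, -0.1867, 0.279]
tool_rot: [0.205, 0.677, -0.205, 0.677]
ft_force: [0.7, -0.1, -0.4]
grip_width: 0.0869
```

Run:
```python
from h import *
c=cam("wrist"); save(c,"w15"); print(c["P"])
measure(c,NAMES); plan([.47,-.20,.28],np.radians(56))
```

```text
[ 0.38002967 -0.14366386  0.41534764]
pot_round 0.69 [181 286 233 345] ctr [ 545.2 -370.3] size [62.4 35.2] ang 54.9
pot_square 0.68 [455   0 559 183] ctr [500.5  46.5] size [104.1 187.6] ang 68.1
pot_oblong 0.95 [225 185 282 272] ctr [ 466.6 -244.4] size [57.8 96.9] ang 56.0
lid_round 0.71 [128 217 182 264] ctr [ 422.3 -369.3] size [60.9 64.6] ang 18.1
lid_round 0.51 [460   2 560 184] ctr [515.8  70.3] size [117.1 210.6] ang 68.1
lid_square 0.95 [343 184 397 236] ctr [ 541.9 -122.5] size [61.  58.7] ang 25.7
lid_oblong 0.68 [270 232 328 290] ctr [ 548.3 -233.6] size [58.3 85.4] ang 42.6
lid_oblong 0.62 [454   0 560 185] ctr [515.9  70.3] size [117.  210.4] ang 68.1
t 18.37 pos [ 0.4452 -0.1857  0.2791] psi 56.5 q [-0.63  0.29  1.74  0.    1.11 -1.61] F [-0.7 -0.7 -0. ] w 87.1 -> shift mm [-0.9  1.8 28.5] turn 0.5 tilt [-0.  0. -1.]
```

View pics/w15.png

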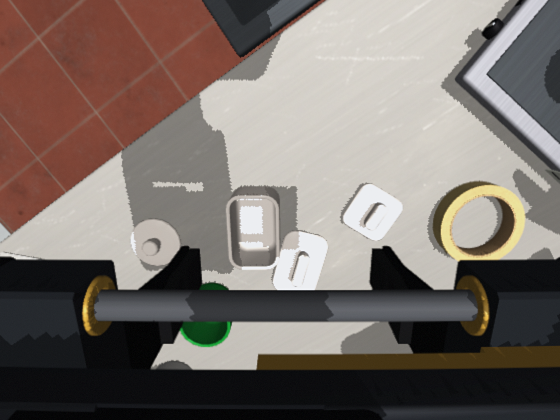

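Run:
```python
from h import *
plan([.463,-.241,.13],np.radians(56))
```

```text
t 18.37 pos [ 0.4452 -0.1857  0.2791] psi 56.5 q [-0.63  0.29  1.74  0.    1.11 -1.61] F [-0.7 -0.7 -0. ] w 87.1 -> shift mm [149.1 -36.3  45.3] turn 0.5 tilt [-0.  0. -1.]
```

{"method": "move_arm", "body": {
  "commands": [
    [-1,30,-36,45,0.5],
    [-1,60,-36,45,0.5],
    [-1,90,-36,45,0.5],
    [-1,120,-36,45,0.5],
    [-1,149,-36,45,0.5],
    [-1,149,-36,45,0.5]
  ]
}}

```text
time: 18.87
position: [0.4597, -0.2391, 0.1252]
tool_rot: [0.209, 0.68, -0.206, 0.672]
ft_force: [-0.2, 0.8, -0.5]
grip_width: 0.087
```

Run:
```python
from h import *
c=cam("wrist"); 
plan([.463,-.241,.045],np.radians(56))
e=np.radians(56); ux=np.array([np.cos(e),np.sin(e)]);uy=np.array([np.sin(e),-np.cos(e)])
im=c["image"][:,:,::-1].copy()
for a in(-.029,0,.029):
  for b in (-.044,0,.044):
    P=np.array([.471,-.2465])+a*ux+b*uy
    u,v=proj(c,[P[0],P[1],.055])[0]; cv2.circle(im,(int(u),int(v)),2,(0,0,255),-1)
cv2.imwrite("pics/w16.png",im)
```

```text
t 18.92 pos [ 0.461  -0.24    0.1277] psi 55.9 q [-0.7   0.57  1.8   0.    0.78 -1.67] F [-0.3  0.3  0.6] w 86.9 -> shift mm [82.7  0.3  2.9] turn -0.1 tilt [-0.006  0.005 -1.   ]
```

View pics/w16.png

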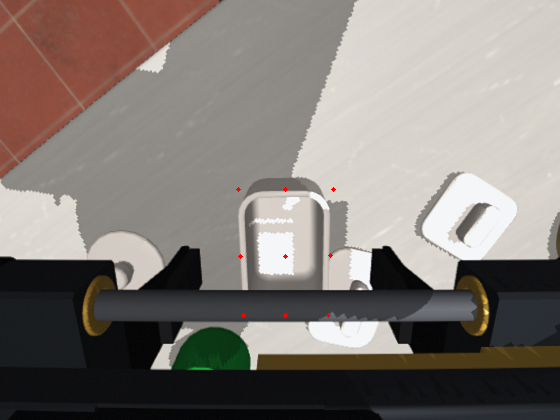

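{"method": "move_arm", "body": {
  "commands": [
    [-1,25,0,2,0],
    [-1,50,0,2,0],
    [-1,70,0,2,0],
    [-1,82,0,2,0],
    [-1,82,0,2,0],
    [-1,82,0,2,0]
  ]
}}

```text
time: 19.42
position: [0.4651, -0.2433, 0.0495]
tool_rot: [0.207, 0.675, -0.208, 0.677]
ft_force: [0.1, 0.1, -0.0]
grip_width: 0.0869
```

{"method": "move_arm", "body": {
  "commands": [
    [1,0,0,0,0],
    [1,0,0,0,0],
    [1,0,0,0,0],
    [1,0,0,0,0],
    [1,0,0,0,0],
    [1,0,0,0,0]
  ],
  "newtons": 25
}}

```text
time: 19.92
position: [0.4642, -0.243, 0.0486]
tool_rot: [0.207, 0.676, -0.208, 0.676]
ft_force: [-0.5, -1.1, 2.8]
grip_width: 0.0575
```

{"method": "move_arm", "body": {
  "commands": [
    [1,-15,0,0,0],
    [1,-40,0,0,0],
    [1,-80,0,0,0],
    [1,-120,0,0,0],
    [1,-120,0,0,0]
  ]
}}

```text
time: 20.33
position: [0.4673, -0.2454, 0.1744]
tool_rot: [0.206, 0.672, -0.209, 0.68]
ft_force: [0.9, -1.2, -2.0]
grip_width: 0.058
```

Run:
```python
from h import *
c=cam("wrist"); save(c,"w17");
plan(wpt(WP,[-.03,.07,.165]),WP[2]+np.pi/2)
```

```text
t 20.38 pos [ 0.4661 -0.2445  0.1717] psi 55.9 q [-0.7   0.5   1.76  0.    0.87 -1.67] F [-0.1 -0.6 -2.8] w 58.0 -> shift mm [   3.7  425.2 -291.4] turn -53.3 tilt [ 0.007 -0.006 -1.   ]
```

View pics/w17.png

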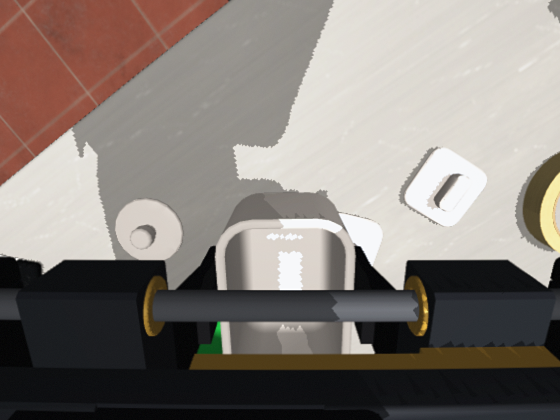

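{"method": "move_arm", "body": {
  "commands": [
    [1,0,425,-291,-53],
    [1,0,425,-291,-53],
    [1,0,425,-291,-53],
    [1,0,425,-291,-53],
    [1,0,425,-291,-53],
    [1,0,425,-291,-53],
    [1,0,425,-291,-53],
    [1,0,425,-291,-53]
  ]
}}

```text
time: 21.05
position: [0.4606, 0.0924, 0.1665]
tool_rot: [-0.117, 0.699, 0.118, 0.696]
ft_force: [1.7, -0.3, -2.4]
grip_width: 0.0578
```

Run:
```python
from h import *
c=cam("wrist"); T=c["tool_from_camera"]
p=cv2.undistortPoints(np.array([[[286.,222.]]]),c["K"],np.array(c["distortion"])).ravel()
d=T[:3,:3]@[p[0],p[1],1]; P=T[:3,3]; k=(-.0064-P[0])/d[0]; print((P+k*d)*1000)
plan(wpt(WP,[-.03,.07,.165]),WP[2]+np.pi/2)
```

```text
[ -6.4          0.2464169  -34.43291461]
t 21.1 pos [0.4594 0.0996 0.1666] psi 109.4 q [-0.03  0.45  1.89  0.01  0.8  -1.94] F [-0.2  3.8 -2.1] w 57.9 -> shift mm [  2.4 160.3  60.6] turn 0.2 tilt [-0.005  0.005 -1.   ]
```

{"method": "move_arm", "body": {
  "commands": [
    [1,0,160,60,0],
    [1,0,160,60,0],
    [1,0,160,60,0],
    [1,0,160,60,0],
    [1,0,160,60,0],
    [1,0,160,60,0],
    [1,0,160,60,0]
  ]
}}

```text
time: 21.68
position: [0.4661, 0.2606, 0.1666]
tool_rot: [-0.117, 0.699, 0.116, 0.696]
ft_force: [0.1, 0.5, -1.9]
grip_width: 0.0579
```

Run:
```python
from h import *
c=cam("wrist"); save(c,"w18")
plan(wpt(WP,[-.03,.07,.0875]),WP[2]+np.pi/2)
```

```text
t 21.73 pos [0.4664 0.2599 0.1668] psi 108.8 q [ 0.3   0.52  1.74 -0.    0.89 -1.6 ] F [ 1.  -0.5 -2.5] w 57.7 -> shift mm [79.3 11.4  1.1] turn -0.3 tilt [-0.004 -0.002 -1.   ]
```

View pics/w18.png

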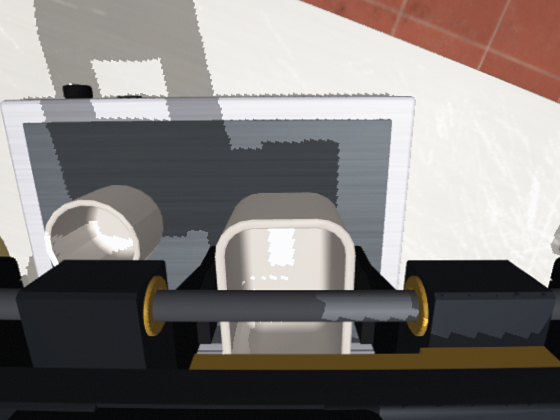

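{"method": "move_arm", "body": {
  "commands": [
    [1,15,8,0,0],
    [1,30,8,0,0],
    [1,45,8,0,0],
    [1,60,8,0,0],
    [1,70,8,0,0],
    [1,77,8,0,0],
    [1,80,8,0,0],
    [1,80,8,0,0]
  ]
}}

```text
time: 22.4
position: [0.4649, 0.268, 0.0876]
tool_rot: [-0.116, 0.698, 0.115, 0.697]
ft_force: [-0.4, 0.2, -1.6]
grip_width: 0.0577
```

Run:
```python
from h import *
plan(wpt(WP,[-.03,.07,.0875]),WP[2]+np.pi/2)
```

```text
t 22.4 pos [0.4649 0.268  0.0876] psi 108.8 q [ 0.31  0.66  1.78 -0.    0.71 -1.58] F [-0.4  0.2 -1.6] w 57.7 -> shift mm [ 0.1  3.2 -0.4] turn -0.4 tilt [-0.001 -0.    -1.   ]
```

{"method": "move_arm", "body": {
  "commands": [
    [1,2,0,0,0],
    [1,2,0,0,0]
  ]
}}

```text
time: 22.57
position: [0.4656, 0.2689, 0.0868]
tool_rot: [-0.116, 0.697, 0.116, 0.698]
ft_force: [1.0, -0.6, -1.8]
grip_width: 0.0577
```

{"method": "move_arm", "body": {
  "commands": [
    [-1,0,0,0,0],
    [-1,0,0,0,0],
    [-1,0,0,0,0],
    [-1,0,0,0,0],
    [-1,-25,0,0,0],
    [-1,-60,0,0,0],
    [-1,-100,0,0,0],
    [-1,-140,0,0,0]
  ]
}}

```text
time: 23.23
position: [0.4643, 0.2687, 0.2273]
tool_rot: [-0.116, 0.698, 0.116, 0.697]
ft_force: [0.6, 0.6, -0.0]
grip_width: 0.0866
```

{"method": "move_arm", "body": {
  "commands": [
    [-1,-60,-50,0,0],
    [-1,-80,-60,0,0],
    [-1,-80,-60,0,0],
    [-1,-80,-60,0,0],
    [-1,-80,-60,0,0]
  ]
}}

```text
time: 23.65
position: [0.4844, 0.2119, 0.3068]
tool_rot: [-0.115, 0.697, 0.116, 0.698]
ft_force: [-1.5, 0.1, -1.1]
grip_width: 0.087
```

Run:
```python
from h import *
c=cam("wrist"); save(c,"w19"); print(c["P"])
for n in NAMES[:3]:
  for q in robot.regions_of(c,n):
    if q["p"]>.4: print(n,q["p"],q["bbox"])
t=cam("top"); measure(t,NAMES[3:]); measure(cam("side"),NAMES[3:])
plan([.548,-.20,.28],np.radians(42))
```

```text
[0.4106303  0.18660184 0.44297633]
pot_round 0.9 [183.9, 156.8, 245.9, 223.9]
lid_round 0.72 [350 227 370 246] ctr [ 428.1 -368.5] size [59.2 57.7] ang 44.3
lid_square 0.88 [269 188 293 210] ctr [ 544.8 -120.1] size [62.1 61.9] ang 26.1
lid_oblong 0.79 [302 184 330 211] ctr [ 553.6 -231.8] size [55.5 87.2] ang 44.6
lid_round 0.86 [282 279 305 298] ctr [ 424.4 -370.5] size [59.1 58.9] ang 20.6
lid_square 0.68 [288 204 308 221] ctr [ 542.1 -124.9] size [60.4 63.4] ang 28.0
lid_oblong 0.95 [299 226 325 251] ctr [ 550.6 -235.8] size [61.3 91.2] ang 41.9
t 24.25 pos [0.4843 0.2122 0.3059] psi 108.9 q [ 0.2   0.33  1.6  -0.    1.21 -1.7 ] F [ 0.1 -0.4  0.2] w 86.7 -> shift mm [  25.9 -410.6  -73.1] turn 66.9 tilt [-0. -0. -1.]
```

View pics/w19.png

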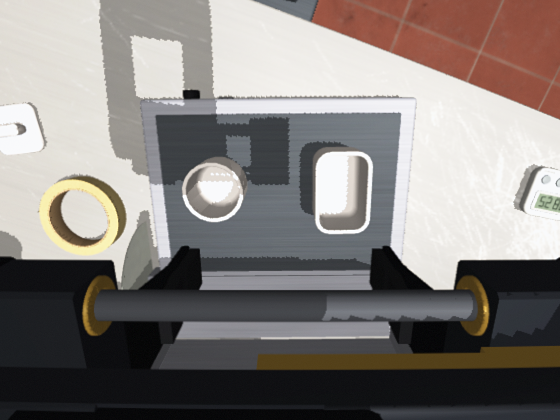

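```bash
cat >> h.py <<'E'
def rrect(cx,cy,psi,w,l,r=.012,n=8):
    # w along psi dir (short), l perpendicular
    pts=[]
    for sx,sy,a0 in((1,1,0),(-1,1,90),(-1,-1,180),(1,-1,270)):
        for a in np.radians(np.linspace(a0,a0+90,n)): pts.append([sx*(w/2-r)+r*np.cos(a),sy*(l/2-r)+r*np.sin(a)])
    pts=np.array(pts);c,s=np.cos(psi),np.sin(psi)
    return np.c_[cx+c*pts[:,0]-s*pts[:,1],cy+s*pts[:,0]+c*pts[:,1]]
def circ(cx,cy,r,n=32):
    a=np.linspace(0,2*np.pi,n); return np.c_[cx+r*np.cos(a),cy+r*np.sin(a)]
def overlay(c,lst,name,box,s=4):
    l,t,r,b=box; im=cv2.resize(c["image"][t:b,l:r,::-1],None,fx=s,fy=s,interpolation=cv2.INTER_CUBIC)
    for xy,z in lst:
        p=proj(c,np.c_[xy,np.full(len(xy),z)])
        p=((p-[l-.0,t-.0]+.5)*s-.5); cv2.polylines(im,[p.astype(np.int32)],True,(0,0,255),1)
    cv2.imwrite("pics/"+name+".png",im)
E
python3 - <<'E'
from h import *
c=cam("wrist")
e=np.radians(108.8); ox=.4656+.0096*np.sin(e); oy=.2689-.0096*np.cos(e); print(ox,oy)
overlay(c,[(circ(.5187,.1428,.032),.093),(circ(.5187,.1428,.028),.093),(rrect(ox,oy,e,.058,.088),.093)],"ov19",(150,120,400,270),3)
E
```

```text
0.4746878328971107 0.2719937506742129
```

View pics/ov19.png

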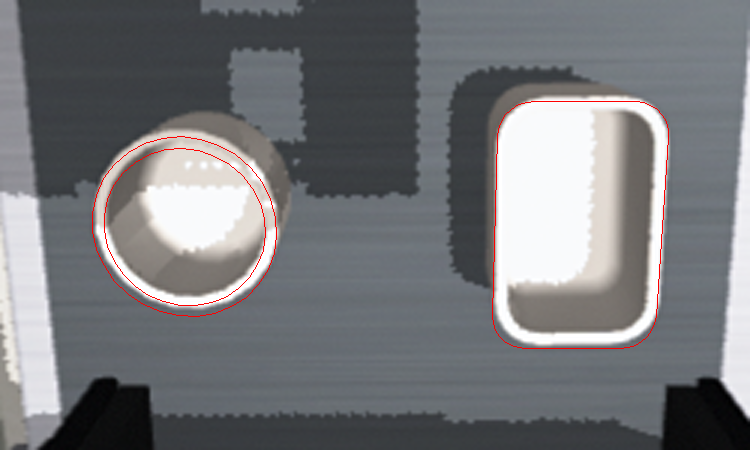

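{"method": "move_arm", "body": {
  "commands": [
    [-1,0,-410,-73,57],
    [-1,0,-410,-73,57],
    [-1,0,-410,-73,57],
    [-1,0,-410,-73,57],
    [-1,0,-410,-73,57],
    [-1,0,-410,-73,57],
    [-1,0,-410,-73,57],
    [-1,0,-410,-73,57]
  ]
}}

```text
time: 24.97
position: [0.5351, -0.1195, 0.3064]
tool_rot: [0.233, 0.667, -0.233, 0.668]
ft_force: [0.9, 0.6, -0.0]
grip_width: 0.0868
```

Run:
```python
from h import *
plan([.54,-.22,.22],np.radians(42))
```

```text
t 24.97 pos [ 0.5351 -0.1195  0.3064] psi 51.5 q [-0.42  0.36  1.55  0.    1.23 -1.32] F [ 0.9  0.6 -0. ] w 86.8 -> shift mm [ 86.4 -75.7  66.4] turn 9.5 tilt [ 0.001 -0.    -1.   ]
```

{"method": "move_arm", "body": {
  "commands": [
    [0.3,30,-76,66,9.5],
    [0.3,60,-76,66,9.5],
    [0.3,90,-76,66,9.5],
    [0.3,120,-76,66,9.5],
    [0.3,140,-76,66,9.5],
    [0.3,140,-76,66,9.5],
    [0.3,140,-76,66,9.5]
  ]
}}

```text
time: 25.55
position: [0.5395, -0.2177, 0.1651]
tool_rot: [0.286, 0.648, -0.286, 0.646]
ft_force: [0.7, 0.3, 0.1]
grip_width: 0.0481
```

Run:
```python
from h import *
c=cam("wrist"); save(c,"w20"); measure(c,["lid_oblong"],.3)
e=np.radians(42.5)
overlay(c,[(rrect(.549,-.2345,e,.058,.088),.010),(rrect(.549,-.2345,e,.014,.044,.002),.030)],"ov20",(170,130,420,300),3)
plan([.549,-.2345,.12],np.radians(42))
```

```text
lid_oblong 0.57 [249 173 312 270] ctr [ 549.3 -234.7] size [59.  88.5] ang 42.1
t 25.65 pos [ 0.5414 -0.2183  0.1679] psi 42.4 q [-0.57  0.57  1.62  0.    0.95 -1.31] F [1.  0.2 0.3] w 39.8 -> shift mm [48.  -5.4 16.9] turn 0.4 tilt [ 0.003 -0.002 -1.   ]
```

View pics/ov20.png

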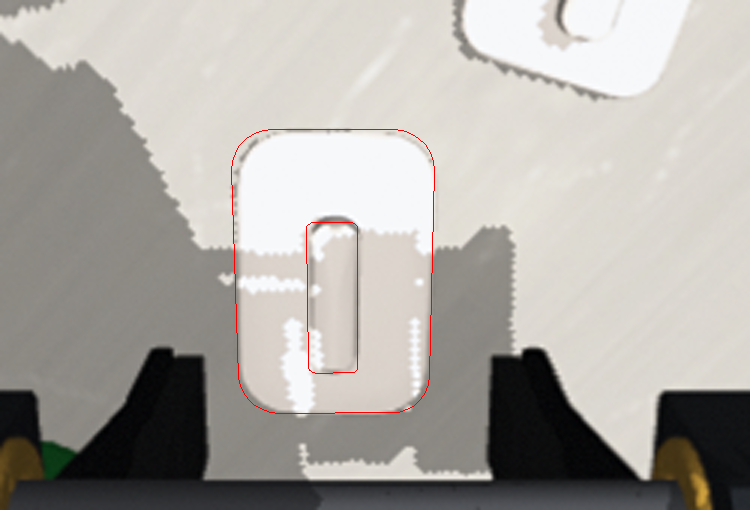

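{"method": "move_arm", "body": {
  "commands": [
    [0.3,20,-5,17,0.4],
    [0.3,50,-5,17,0.4],
    [0.3,70,-5,17,0.4],
    [0.3,80,-5,17,0.4],
    [0.3,80,-5,17,0.4]
  ]
}}

```text
time: 26.07
position: [0.5479, -0.2333, 0.086]
tool_rot: [0.288, 0.646, -0.288, 0.646]
ft_force: [-0.2, 0.3, -0.5]
grip_width: 0.0305
```

Run:
```python
from h import *
c=cam("wrist"); save(c,"w21")
plan([.5493,-.2347,.039],np.radians(42))
```

```text
t 26.12 pos [ 0.5486 -0.2337  0.0871] psi 42.0 q [-0.59  0.71  1.63  0.    0.8  -1.32] F [-0.4 -0.  -0.3] w 30.5 -> shift mm [48.1 -0.2  1.2] turn 0.0 tilt [ 0.001 -0.001 -1.   ]
```

View pics/w21.png

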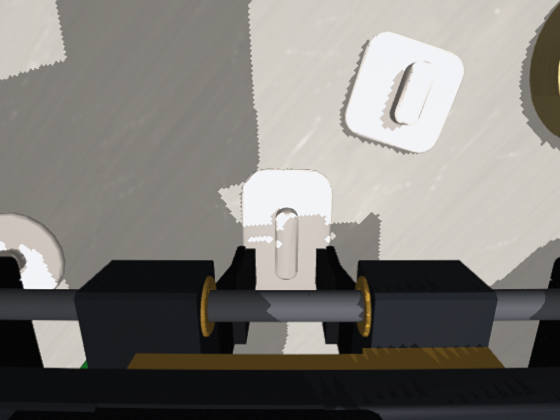

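{"method": "move_arm", "body": {
  "commands": [
    [0.3,15,0,1,0],
    [0.3,30,0,1,0],
    [0.3,40,0,1,0],
    [0.3,47,0,1,0],
    [0.3,48,0,1,0],
    [0.3,48,0,1,0]
  ]
}}

```text
time: 26.62
position: [0.5489, -0.2346, 0.0386]
tool_rot: [0.288, 0.646, -0.288, 0.646]
ft_force: [-0.3, -0.4, -0.4]
grip_width: 0.0304
```

{"method": "move_arm", "body": {
  "commands": [
    [1,0,0,0,0],
    [1,0,0,0,0],
    [1,0,0,0,0],
    [1,0,0,0,0]
  ],
  "newtons": 25
}}

```text
time: 26.95
position: [0.5489, -0.2348, 0.0387]
tool_rot: [0.288, 0.645, -0.288, 0.646]
ft_force: [0.6, 0.7, 0.9]
grip_width: 0.0137
```

Run:
```python
from h import *
plan([.5493,-.2347,.039],np.radians(42))
```

```text
t 26.95 pos [ 0.5489 -0.2348  0.0387] psi 41.9 q [-0.59  0.79  1.64  0.    0.71 -1.32] F [0.6 0.7 0.9] w 13.7 -> shift mm [-0.3  0.3  0.2] turn -0.1 tilt [ 0.001 -0.    -1.   ]
```

{"method": "move_arm", "body": {
  "commands": [
    [1,-15,0,0,0],
    [1,-40,0,0,0],
    [1,-80,0,0,0],
    [1,-120,0,0,0],
    [1,-160,0,0,0],
    [1,-160,0,0,0],
    [1,-160,0,0,0]
  ]
}}

```text
time: 27.53
position: [0.5499, -0.2354, 0.2012]
tool_rot: [0.287, 0.644, -0.288, 0.648]
ft_force: [-0.1, 0.5, -1.3]
grip_width: 0.014
```

Run:
```python
from h import *
c=cam("wrist"); save(c,"w22")
plan([.4738,.2717,.2],np.radians(108.8))
```

```text
t 27.58 pos [ 0.5484 -0.2345  0.1988] psi 42.0 q [-0.59  0.55  1.56 -0.    1.04 -1.32] F [-0.3 -0.3 -1.3] w 13.8 -> shift mm [  -1.6  283.  -426.3] turn -66.8 tilt [ 0.001 -0.001 -1.   ]
```

View pics/w22.png

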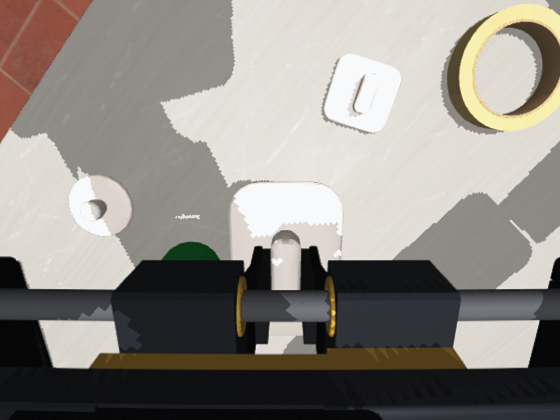

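```bash
cat >> h.py <<'E'
def intool(c,uv,x):
    T=c["tool_from_camera"]
    p=cv2.undistortPoints(np.array(uv,float).reshape(-1,1,2),c["K"],np.array(c["distortion"])).reshape(-1,2)
    d=np.c_[p,np.ones(len(p))]@T[:3,:3].T; P=T[:3,3]; k=(x-P[0])/d[:,0]; return (P+k[:,None]*d)*1000
E
python3 - <<'E'
from h import *
c=cam("wrist")
print(intool(c,[(286,182),(231,225),(343,225)],.0277).round(1))
g=c["image"].astype(int).sum(2)
print(g[175:190,286],g[225,224:238],g[225,336:350])
E
```

```text
[[ 27.7   0.2 -43.3]
 [ 27.7 -27.2 -21.4]
 [ 27.7  28.7 -21.4]]
[679 681 681 681 680 672 602 659 728 747 748 748 748 748 748] [423 420 422 425 438 496 534 601 631 635 636 634 637 636] [749 751 750 749 747 729 658 656 660 662 662 660 661 664]
```

{"method": "move_arm", "body": {
  "commands": [
    [1,0,283,-426,-57],
    [1,0,283,-426,-57],
    [1,0,283,-426,-57],
    [1,0,283,-426,-57],
    [1,0,283,-426,-57],
    [1,0,283,-426,-57],
    [1,0,283,-426,-57],
    [1,0,283,-426,-57]
  ]
}}

```text
time: 28.3
position: [0.4978, 0.097, 0.1959]
tool_rot: [-0.057, 0.707, 0.057, 0.703]
ft_force: [1.0, -0.8, -0.3]
grip_width: 0.0137
```

Run:
```python
from h import *
plan([.4738,.2717,.2],np.radians(108.8))
```

```text
t 28.3 pos [0.4978 0.097  0.1959] psi 99.3 q [-0.03  0.45  1.78  0.    0.93 -1.76] F [ 1.  -0.8 -0.3] w 13.7 -> shift mm [ -4.  176.3   4.5] turn -9.5 tilt [-0.005  0.    -1.   ]
```

{"method": "move_arm", "body": {
  "commands": [
    [1,0,165,4,-9.5],
    [1,0,165,4,-9.5],
    [1,0,165,4,-9.5],
    [1,0,165,4,-9.5],
    [1,0,165,4,-9.5],
    [1,0,165,4,-9.5],
    [1,0,165,4,-9.5]
  ]
}}

```text
time: 28.88
position: [0.4771, 0.2583, 0.1963]
tool_rot: [-0.114, 0.699, 0.113, 0.696]
ft_force: [0.3, 0.4, -1.5]
grip_width: 0.0136
```

Run:
```python
from h import *
plan([.4738,.2717,.145],np.radians(108.8))
```

```text
t 28.88 pos [0.4771 0.2583 0.1963] psi 108.5 q [ 0.29  0.49  1.69 -0.    0.97 -1.6 ] F [ 0.3  0.4 -1.5] w 13.6 -> shift mm [51.3 13.8  1.4] turn -0.3 tilt [-0.004 -0.002 -1.   ]
```

{"method": "move_arm", "body": {
  "commands": [
    [1,15,14,1,-0.3],
    [1,30,14,1,-0.3],
    [1,45,14,1,-0.3],
    [1,50,14,1,-0.3],
    [1,50,14,1,-0.3],
    [1,50,14,1,-0.3]
  ]
}}

```text
time: 29.38
position: [0.4752, 0.2711, 0.1479]
tool_rot: [-0.115, 0.698, 0.114, 0.697]
ft_force: [-0.4, 0.8, -1.3]
grip_width: 0.0138
```

Run:
```python
from h import *
plan([.4738,.2717,.145],np.radians(108.8))
c=cam("wrist"); e=np.radians(108.8)
overlay(c,[(rrect(.4738,.2717,e,.058,.088),.093)],"ov23",(170,130,420,300),3)
save(c,"w23")
```

```text
t 29.38 pos [0.4752 0.2711 0.1479] psi 108.6 q [ 0.31  0.56  1.72 -0.    0.86 -1.58] F [-0.4  0.8 -1.3] w 13.8 -> shift mm [ 2.9  1.  -1.1] turn -0.2 tilt [-0.001 -0.001 -1.   ]
```

View pics/ov23.png

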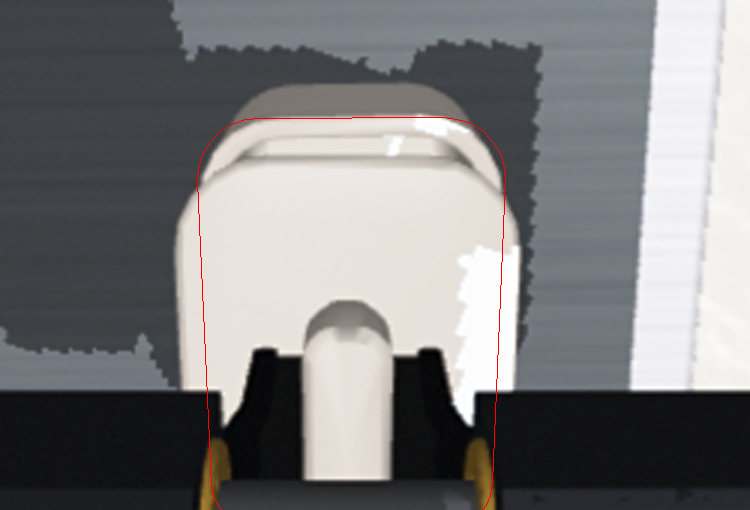

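{"method": "move_arm", "body": {
  "commands": [
    [1,5,0.5,-1.5,-0.2],
    [1,10,0.5,-1.5,-0.2],
    [1,13,0.5,-1.5,-0.2],
    [1,16,0.5,-1.5,-0.2],
    [1,18,0.5,-1.5,-0.2],
    [1,20,0.5,-1.5,-0.2],
    [1,22,0.5,-1.5,-0.2],
    [1,22,0.5,-1.5,-0.2]
  ]
}}

```text
time: 30.1
position: [0.4733, 0.2725, 0.1259]
tool_rot: [-0.116, 0.697, 0.116, 0.697]
ft_force: [-0.4, 0.4, -1.5]
grip_width: 0.0139
```

Run:
```python
from h import *
plan([.4738,.2717,.1257],np.radians(108.8))
c=cam("wrist"); save(c,"w24")
```

```text
t 30.1 pos [0.4733 0.2725 0.1259] psi 109.0 q [ 0.32  0.6   1.74  0.    0.81 -1.58] F [-0.4  0.4 -1.5] w 13.9 -> shift mm [ 0.2 -0.9  0.2] turn 0.2 tilt [-0. -0. -1.]
```

View pics/w24.png

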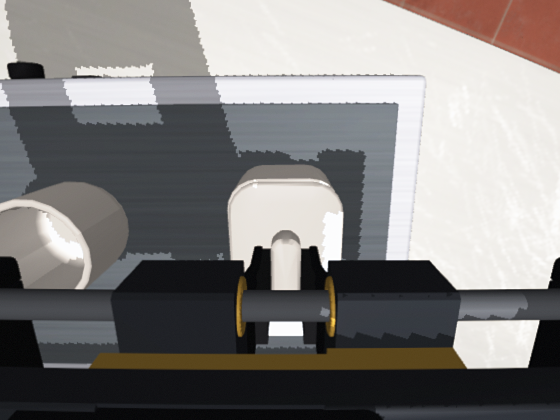

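{"method": "move_arm", "body": {
  "commands": [
    [1,1,0,0,0],
    [1,1.5,0,0,0],
    [0.3,1.5,0,0,0],
    [0.3,1.5,0,0,0],
    [0.3,1.5,0,0,0],
    [0.3,-20,0,0,0],
    [0.3,-60,0,0,0],
    [0.3,-100,0,0,0]
  ]
}}

```text
time: 30.82
position: [0.4721, 0.2719, 0.2257]
tool_rot: [-0.117, 0.699, 0.116, 0.696]
ft_force: [1.2, 1.1, 0.3]
grip_width: 0.0302
```

{"method": "move_arm", "body": {
  "commands": [
    [0.3,-40,-50,0,0],
    [0.3,-80,-60,0,0],
    [0.3,-80,-60,0,0],
    [0.3,-80,-60,0,0],
    [0.3,-80,-60,0,0]
  ]
}}

```text
time: 31.23
position: [0.4932, 0.2154, 0.307]
tool_rot: [-0.116, 0.697, 0.116, 0.698]
ft_force: [-0.7, 0.3, -0.4]
grip_width: 0.0302
```

Run:
```python
from h import *
c=cam("wrist"); e=np.radians(108.8)
overlay(c,[(rrect(.4738,.2717,e,.058,.088),.098),(circ(.5165,.1420,.032),.093)],"ov25",(150,110,400,270),3)
t=cam("top"); measure(t,NAMES); s=cam("side"); measure(s,NAMES); crop(s,(200,50,340,290),"s25",3)
plan([.425,-.34,.28],np.radians(70))
```

```text
pot_round 0.87 [180 197 207 217] ctr [519.1 148.3] size [67.9 58.2] ang 89.7
pot_round 0.65 [350 192 370 208] ctr [ 536.1 -361. ] size [61.1 55. ] ang 89.7
lid_round 0.59 [348 228 370 244] ctr [ 426.6 -368.5] size [61.4 64.4] ang 44.3
lid_square 0.65 [268 185 294 212] ctr [ 544.5 -121. ] size [60.8 60.5] ang 26.3
pot_round 0.88 [316 259 339 286] ctr [ 530.7 -373.9] size [81.5 60.6] ang 54.5
pot_round 0.72 [250 139 272 160] ctr [519.2 153.6] size [103.4  64.7] ang 68.3
pot_oblong 0.68 [225 123 250 141] ctr [473.7 257.9] size [74.2 94.8] ang 83.8
lid_round 0.84 [285 283 305 300] ctr [ 423.8 -372. ] size [56.9 59.9] ang 67.1
lid_square 0.58 [286 205 306 225] ctr [ 542.4 -124.8] size [62.6 62.3] ang 28.9
lid_oblong 0.84 [224 112 244 133] ctr [493.9 353.7] size [94.9 65.1] ang 18.5
lid_oblong 0.6 [286 282 307 299] ctr [ 423.9 -375.4] size [56.7 62.8] ang 67.1
t 31.98 pos [0.4928 0.2157 0.3062] psi 109.0 q [ 0.2   0.34  1.58  0.    1.22 -1.7 ] F [ 0.2  0.  -0.5] w 30.4 -> shift mm [  26.2 -503.5 -244.7] turn 39.0 tilt [ 0.  0. -1.]
```

View pics/ov25.png

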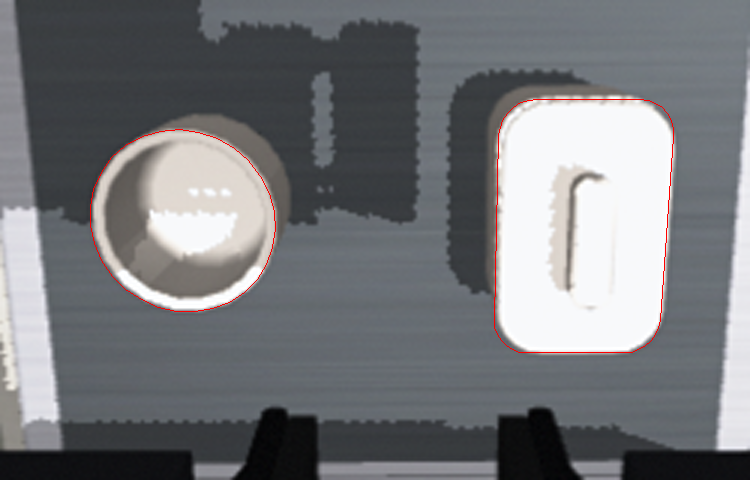

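View pics/s25.png

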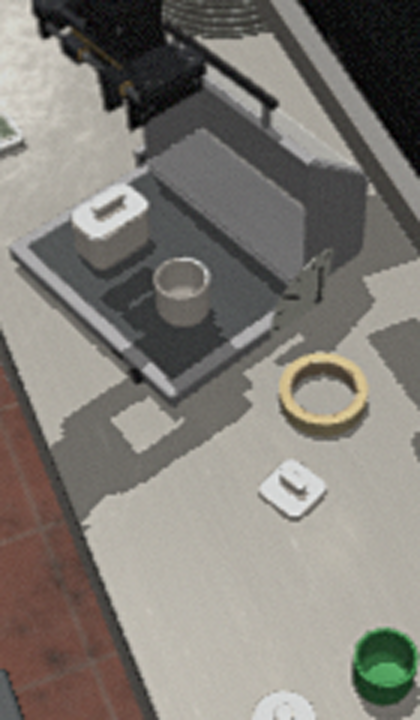

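{"method": "move_arm", "body": {
  "commands": [
    [0.1,0,-503,-245,45],
    [0.1,0,-503,-245,45],
    [0.1,0,-503,-245,45],
    [0.1,0,-503,-245,45],
    [0.1,0,-503,-245,45],
    [0.1,0,-503,-245,45],
    [0.1,0,-503,-245,45],
    [0.1,0,-503,-245,45]
  ]
}}

```text
time: 32.65
position: [0.4516, -0.1171, 0.3065]
tool_rot: [0.16, 0.688, -0.16, 0.689]
ft_force: [1.7, 0.1, 0.3]
grip_width: 0.0391
```

Run:
```python
from h import *
plan([.4245,-.37,.2],np.radians(64))
```

```text
t 32.65 pos [ 0.4516 -0.1171  0.3065] psi 63.9 q [-0.49  0.24  1.74  0.    1.17 -1.61] F [1.7 0.1 0.3] w 39.1 -> shift mm [ 106.6 -239.    86.9] turn -0.1 tilt [ 0.001 -0.    -1.   ]
```

{"method": "move_arm", "body": {
  "commands": [
    [0.1,10,-225,82,0],
    [0.1,20,-225,82,0],
    [0.1,40,-225,82,0],
    [0.1,60,-225,82,0],
    [0.1,90,-225,82,0],
    [0.1,120,-225,82,0],
    [0.1,140,-225,82,0],
    [0.1,140,-225,82,0]
  ]
}}

```text
time: 33.32
position: [0.4248, -0.3543, 0.1615]
tool_rot: [0.162, 0.691, -0.159, 0.687]
ft_force: [-1.6, 0.7, -1.2]
grip_width: 0.0394
```

Run:
```python
from h import *
c=cam("wrist"); save(c,"w26"); measure(c,["lid_round"],.3)
overlay(c,[(circ(.4245,-.370,.032),.010),(circ(.4245,-.37,.010),.03)],"ov26",(170,130,420,300),3)
plan([.4245,-.37,.09])
```

```text
lid_round 0.91 [230 173 304 241] ctr [ 423.5 -370.2] size [62.6 62. ] ang 63.7
t 33.42 pos [ 0.4256 -0.3526  0.1638] psi 63.9 q [-0.89  0.55  1.69  0.    0.91 -2.01] F [-0.3  0.7  0.1] w 39.0 -> shift mm [ 73.7 -16.3   7.1] turn 0 tilt [-0.004  0.005 -1.   ]
```

View pics/ov26.png

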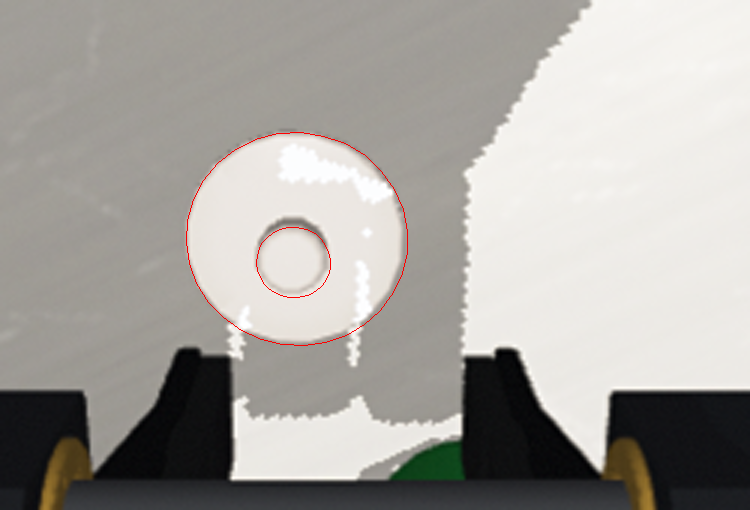

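{"method": "move_arm", "body": {
  "commands": [
    [0.1,20,-16,7,0],
    [0.1,40,-16,7,0],
    [0.1,60,-16,7,0],
    [0.1,74,-16,7,0],
    [0.1,74,-16,7,0],
    [0.1,74,-16,7,0]
  ]
}}

```text
time: 33.92
position: [0.4273, -0.3702, 0.0938]
tool_rot: [0.159, 0.689, -0.159, 0.689]
ft_force: [0.7, 0.1, 0.1]
grip_width: 0.039
```

Run:
```python
from h import *
plan([.4243,-.37,.039])
```

```text
t 33.92 pos [ 0.4273 -0.3702  0.0938] psi 64.1 q [-0.91  0.67  1.71  0.    0.76 -2.03] F [0.7 0.1 0.1] w 39.0 -> shift mm [54.8 -1.1 -2.8] turn 0 tilt [ 0.001 -0.001 -1.   ]
```

{"method": "move_arm", "body": {
  "commands": [
    [0.1,15,-1,-3,0],
    [0.1,30,-1,-3,0],
    [0.1,45,-1,-3,0],
    [0.1,53,-1,-3,0],
    [0.1,55,-1,-3,0],
    [0.1,55,-1,-3,0]
  ]
}}

```text
time: 34.42
position: [0.4238, -0.3705, 0.0381]
tool_rot: [0.159, 0.689, -0.159, 0.689]
ft_force: [-0.7, 0.4, 1.2]
grip_width: 0.039
```

{"method": "move_arm", "body": {
  "commands": [
    [1,0,0,0,0],
    [1,0,0,0,0],
    [1,0,0,0,0],
    [1,0,0,0,0]
  ]
}}

```text
time: 34.75
position: [0.4234, -0.3707, 0.0378]
tool_rot: [0.159, 0.689, -0.16, 0.689]
ft_force: [1.0, 0.7, 0.5]
grip_width: 0.0205
```

Run:
```python
from h import *
plan([.4243,-.37,.039])
```

```text
t 34.75 pos [ 0.4234 -0.3707  0.0378] psi 64.0 q [-0.92  0.76  1.73  0.    0.65 -2.03] F [1.  0.7 0.5] w 20.5 -> shift mm [-1.2  1.   0.5] turn 0 tilt [ 0.001 -0.001 -1.   ]
```

{"method": "move_arm", "body": {
  "commands": [
    [1,-15,0,0,0],
    [1,-40,0,0,0],
    [1,-80,0,0,0],
    [1,-120,0,0,0],
    [1,-160,0,0,0],
    [1,-160,0,0,0],
    [1,-160,0,0,0]
  ]
}}

```text
time: 35.33
position: [0.4241, -0.3716, 0.2]
tool_rot: [0.158, 0.687, -0.161, 0.691]
ft_force: [-0.4, 0.8, -1.5]
grip_width: 0.0189
```

Run:
```python
from h import *
c=cam("wrist"); save(c,"w27")
plan([.5165,.142,.2],np.radians(108.8))
```

```text
t 35.38 pos [ 0.4231 -0.3703  0.1978] psi 64.0 q [-0.92  0.51  1.64  0.    0.99 -2.03] F [ 0.6 -0.5 -1.6] w 19.4 -> shift mm [  -2.6  501.3 -140.9] turn -44.8 tilt [ 0.001 -0.001 -1.   ]
```

View pics/w27.png

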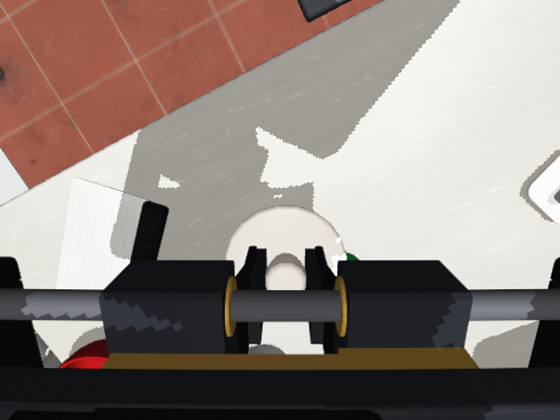

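Run:
```python
from h import *
c=cam("wrist")
# at width: points on the edge; fit circle
g=c["image"].astype(int).sum(2)
print(g[198:214,286]); 
uv=[(286,206)]
for v in (225,235):
    print(v,[ (u,g[v,u]) for u in range(222,246,2)],[ (u,g[v,u]) for u in range(326,350,2)])
print(intool(c,[(286,206.5)],.0268).round(1))
crop(c,(200,190,370,270),"w27c",4)
```

```text
[464 466 467 468 473 471 462 408 488 561 625 676 702 700 700 698]
225 [(222, np.int64(461)), (224, np.int64(458)), (226, np.int64(453)), (228, np.int64(454)), (230, np.int64(456)), (232, np.int64(459)), (234, np.int64(462)), (236, np.int64(463)), (238, np.int64(443)), (240, np.int64(536)), (242, np.int64(589)), (244, np.int64(675))] [(326, np.int64(670)), (328, np.int64(593)), (330, np.int64(546)), (332, np.int64(626)), (334, np.int64(706)), (336, np.int64(701)), (338, np.int64(701)), (340, np.int64(702)), (342, np.int64(700)), (344, np.int64(702)), (346, np.int64(703)), (348, np.int64(702))]
235 [(222, np.int64(450)), (224, np.int64(450)), (226, np.int64(454)), (228, np.int64(458)), (230, np.int64(450)), (232, np.int64(505)), (234, np.int64(610)), (236, np.int64(670)), (238, np.int64(683)), (240, np.int64(684)), (242, np.int64(683)), (244, np.int64(685))] [(326, np.int64(676)), (328, np.int64(675)), (330, np.int64(675)), (332, np.int64(673)), (334, np.int64(671)), (336, np.int64(606)), (338, np.int64(531)), (340, np.int64(697)), (342, np.int64(698)), (344, np.int64(699)), (346, np.int64(705)), (348, np.int64(702))]
[[ 26.8   0.3 -31.3]]
```

View pics/w27c.png

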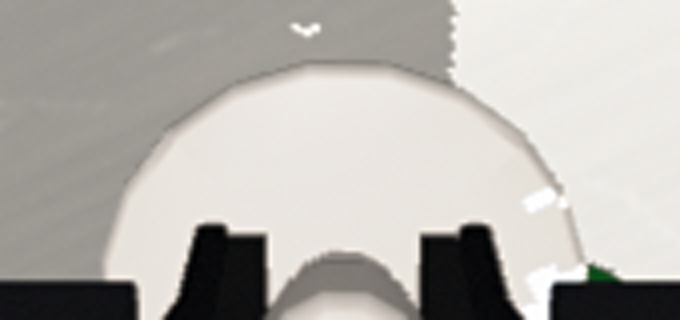

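{"method": "move_arm", "body": {
  "commands": [
    [1,0,501,-141,-45],
    [1,0,501,-141,-45],
    [1,0,501,-141,-45],
    [1,0,501,-141,-45],
    [1,0,501,-141,-45],
    [1,0,501,-141,-45],
    [1,0,501,-141,-45],
    [1,0,501,-141,-45]
  ]
}}

```text
time: 36.1
position: [0.4812, -0.0401, 0.195]
tool_rot: [-0.116, 0.699, 0.118, 0.696]
ft_force: [0.7, 0.5, -0.3]
grip_width: 0.0193
```

Run:
```python
from h import *
plan([.5165,.142,.2],np.radians(108.8))
```

```text
t 36.1 pos [ 0.4812 -0.0401  0.195 ] psi 109.0 q [-0.32  0.42  1.83  0.    0.89 -2.22] F [ 0.7  0.5 -0.3] w 19.3 -> shift mm [ -4.9 160.7  92.6] turn 0.2 tilt [-0.005  0.002 -1.   ]
```

{"method": "move_arm", "body": {
  "commands": [
    [1,0,147,88,0],
    [1,0,147,88,0],
    [1,0,147,88,0],
    [1,0,147,88,0],
    [1,0,147,88,0],
    [1,0,147,88,0],
    [1,0,147,88,0]
  ]
}}

```text
time: 36.68
position: [0.5168, 0.1251, 0.1953]
tool_rot: [-0.117, 0.699, 0.117, 0.696]
ft_force: [0.1, -0.8, -1.0]
grip_width: 0.0187
```

Run:
```python
from h import *
plan([.5165,.142,.145],np.radians(108.8))
```

```text
t 36.68 pos [0.5168 0.1251 0.1953] psi 109.0 q [ 0.03  0.48  1.72 -0.    0.95 -1.88] F [ 0.1 -0.8 -1. ] w 18.7 -> shift mm [50.3 16.   5.4] turn 0.2 tilt [-0.005 -0.001 -1.   ]
```

{"method": "move_arm", "body": {
  "commands": [
    [1,15,16,5,0],
    [1,30,16,5,0],
    [1,45,16,5,0],
    [1,50,16,5,0],
    [1,50,16,5,0],
    [1,50,16,5,0]
  ]
}}

```text
time: 37.18
position: [0.5177, 0.1406, 0.1469]
tool_rot: [-0.116, 0.698, 0.116, 0.697]
ft_force: [-0.0, -1.2, -1.1]
grip_width: 0.0194
```

Run:
```python
from h import *
plan([.5165,.142,.145],np.radians(108.8))
c=cam("wrist"); M=R.from_quat(robot.get_obs()["tool_rot"]).as_matrix(); p=robot.get_obs()["position"]
L=p+M@[.0268,0.,.0005]
overlay(c,[(circ(.5165,.142,.032),.093),(circ(L[0],L[1],.032),L[2])],"ov28",(170,130,420,300),3)
```

```text
t 37.18 pos [0.5177 0.1406 0.1469] psi 108.8 q [ 0.06  0.56  1.75 -0.    0.84 -1.84] F [-0.  -1.2 -1.1] w 19.4 -> shift mm [ 1.9  1.7 -0.7] turn 0.0 tilt [-0.001 -0.    -1.   ]
```

View pics/ov28.png

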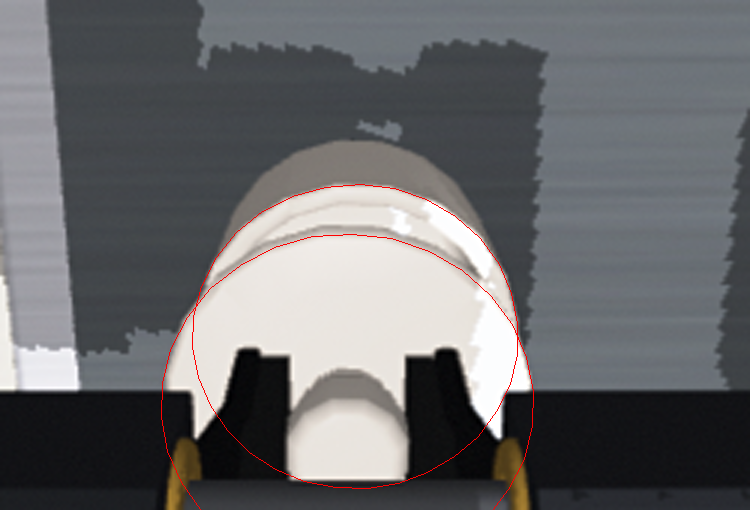

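{"method": "move_arm", "body": {
  "commands": [
    [1,5,1.5,-1,0],
    [1,10,1.5,-1,0],
    [1,13,1.5,-1,0],
    [1,16,1.5,-1,0],
    [1,18,1.5,-1,0],
    [1,20,1.5,-1,0],
    [1,22,1.5,-1,0],
    [1,22,1.5,-1,0]
  ]
}}

```text
time: 37.9
position: [0.5164, 0.1431, 0.1249]
tool_rot: [-0.116, 0.697, 0.117, 0.697]
ft_force: [0.4, -0.4, -1.8]
grip_width: 0.0191
```

Run:
```python
from h import *
plan([.5165,.142,.1248],np.radians(108.8))
c=cam("wrist"); save(c,"w29")
```

```text
t 37.9 pos [0.5164 0.1431 0.1249] psi 109.0 q [ 0.06  0.59  1.76  0.    0.79 -1.84] F [ 0.4 -0.4 -1.8] w 19.1 -> shift mm [ 0.1 -1.1 -0.3] turn 0.2 tilt [-0.  0. -1.]
```

View pics/w29.png

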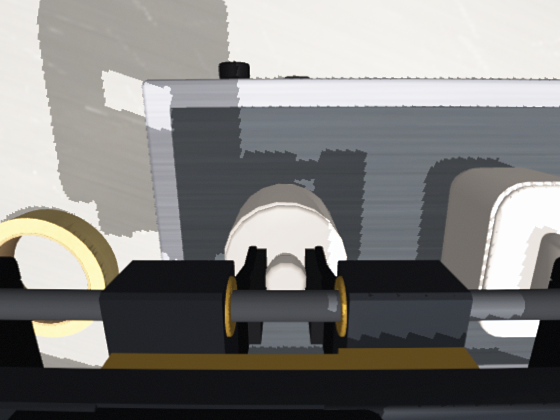

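{"method": "move_arm", "body": {
  "commands": [
    [1,1,-0.5,0,0],
    [1,1.5,-0.5,0,0],
    [0.1,1.5,-0.5,0,0],
    [0.1,1.5,-0.5,0,0],
    [0.1,1.5,-0.5,0,0],
    [0.1,-20,0,0,0],
    [0.1,-60,0,0,0],
    [0.1,-100,0,0,0]
  ]
}}

```text
time: 38.62
position: [0.5152, 0.1428, 0.2247]
tool_rot: [-0.116, 0.699, 0.117, 0.696]
ft_force: [1.3, -0.2, 0.3]
grip_width: 0.0383
```

{"method": "move_arm", "body": {
  "commands": [
    [0.1,-40,30,0,0],
    [0.1,-80,60,-30,0],
    [0.1,-80,60,-30,0],
    [0.1,-80,60,-30,0],
    [0.1,-80,60,-30,0]
  ]
}}

```text
time: 39.03
position: [0.4685, 0.1904, 0.3061]
tool_rot: [-0.117, 0.696, 0.117, 0.698]
ft_force: [1.0, -0.5, -0.3]
grip_width: 0.0392
```

Run:
```python
from h import *
c=cam("wrist"); e=np.radians(108.8)
overlay(c,[(rrect(.4738,.2717,e,.058,.088),.098),(circ(.5165,.1420,.032),.098)],"ov30",(150,110,400,270),3)
s=cam("side"); crop(s,(200,50,340,200),"s30",5)
t=cam("top"); save(t,"t30")
plan(wpt(WP,[-.03,0,.3]),np.radians(109))
```

```text
t 39.18 pos [0.4687 0.1894 0.3038] psi 108.9 q [ 0.16  0.3   1.65 -0.    1.19 -1.74] F [-0.1 -0.1 -0.6] w 38.7 -> shift mm [ 3.7  8.7 21.8] turn -0.1 tilt [-0.002 -0.001 -1.   ]
```

View pics/ov30.png

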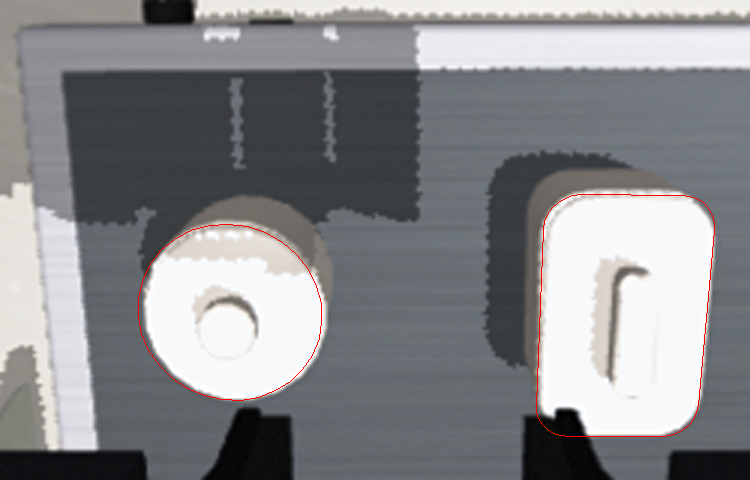

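View pics/s30.png

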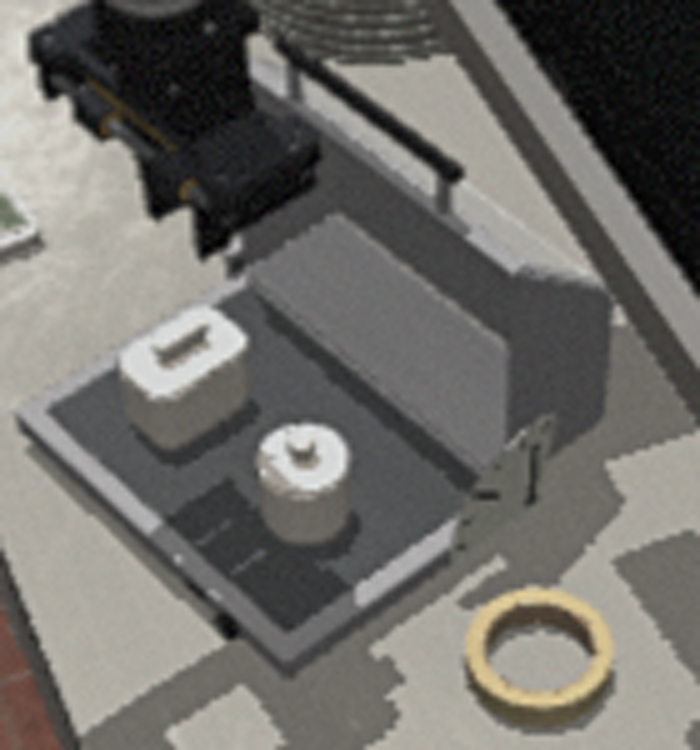

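View pics/t30.png

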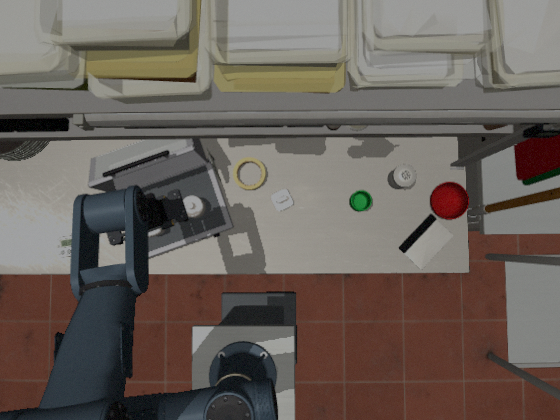

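{"method": "move_arm", "body": {
  "commands": [
    [0.1,0,-40,-30,0],
    [0.1,30,-60,-50,0],
    [0.1,60,-60,-50,0],
    [0.1,100,-60,-50,0],
    [0.1,100,-60,-50,0],
    [0.1,100,-60,-50,0]
  ]
}}

```text
time: 39.68
position: [0.4394, 0.1163, 0.2028]
tool_rot: [-0.116, 0.7, 0.116, 0.695]
ft_force: [-0.4, 0.3, -0.2]
grip_width: 0.0393
```

Run:
```python
from h import *
c=cam("wrist"); save(c,"w31"); crop(c,(190,130,470,300),"w31c",2)
o,M,p=state(); print(o["position"])
```

```text
[0.44118329 0.11664594 0.20468273]
```

View pics/w31.png

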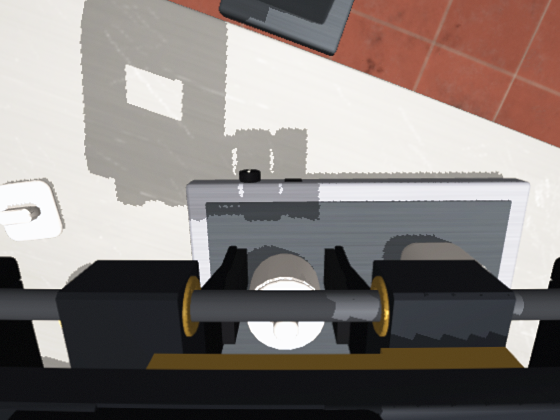

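Run:
```python
from h import *
c=cam("wrist"); o,M,p=state()
cc=(.5165-.0016*np.sin(p)*0+.0016*np.cos(p),.142+.0016*np.sin(p))
overlay(c,[(circ(*cc,.032),.098),(circ(*cc,.032),.093),(circ(*cc,.032),.038)],"w31c",(230,230,345,360),5)
```

```text
(no output)
```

View pics/w31c.png

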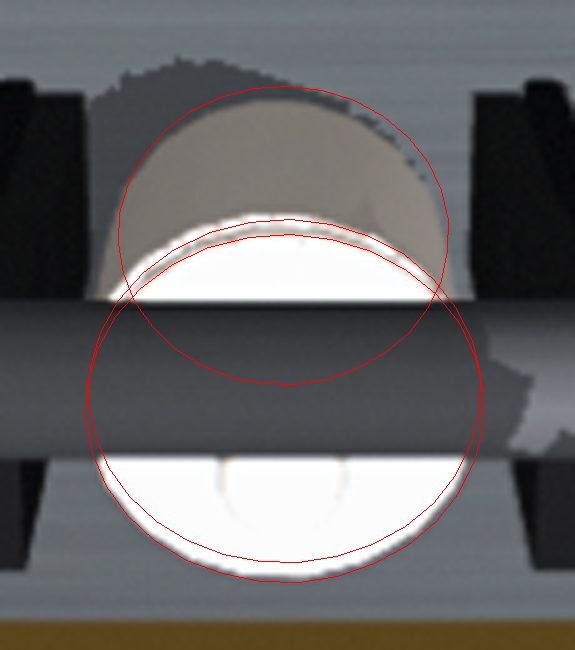

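Run:
```python
from h import *
D=[(.527,1.433,.6245,.2475),(.51,1.34,.6425,.2853),(.66,1.79,.5356,.0825),(.79,1.64,.597,.0387),(.22,1.72,.467,.3197),(.24,1.74,.4665,.3065),(.67,1.71,.5655,.0938)]
A=[];b=[]
for q2,q3,r,z in D:
    s=q2+q3
    A+= [[np.sin(q2),np.sin(s),np.cos(s),1,0],[np.cos(q2),np.cos(s),-np.sin(s),0,1]]; b+=[r,z]
x,res,rk,sv=np.linalg.lstsq(np.array(A),np.array(b),rcond=None); print(x.round(3),res)
print(handle(WP,1.55).round(4)); plan(handle(WP,1.55)+[0,0,.05],np.radians(82))
```

```text
[ 0.579  0.388  0.11   0.017 -0.004] [3.54337674e-05]
[0.6131 0.2487 0.285 ]
t 39.78 pos [0.4422 0.1169 0.2059] psi 108.9 q [ 0.01  0.37  1.89 -0.    0.88 -1.89] F [0.5 0.3 0.7] w 39.3 -> shift mm [-128.9   69.2  204.6] turn 26.9 tilt [ 0.001  0.    -1.   ]
```

Run:
```python
from h import *
t=cam("top"); s=cam("side")
def lines(c,cond):
    g=cv2.cvtColor(c["image"],cv2.COLOR_RGB2GRAY)
    l=cv2.createLineSegmentDetector().detect(g)[0].reshape(-1,4)
    out=[x for x in l if np.hypot(x[2]-x[0],x[3]-x[1])>45 and cond(x)]
    return out
T=lines(t,lambda x:abs(x[3]-x[1])<4 and 100<x[1]<142)
S=lines(s,lambda x:min(x[0],x[2])>215 and x[1]!=x[3] and .6<abs((x[3]-x[1])/(x[2]-x[0]+1e-6))<2.2 and (x[3]-x[1])*(x[2]-x[0])>0)
print("T");[print(x.round(0)) for x in sorted(T,key=lambda x:x[1])]
print("S");[print(x.round(0)) for x in S]
# assume shelf edges along world direction (d) ~ y: each side line + assumption x const -> find (X,Z) with least-squares on direction exactly y
from scipy.optimize import least_squares
def rayplane(c,x):
    d=rays(c,[x[:2],x[2:]]); n=np.cross(d[0],d[1]); n/=np.linalg.norm(n); return n,n@c["P"]
for x in S:
    n,k=rayplane(s,x); print("S",x.round(0),"n",n.round(3), "x at z=.3:",((k-n[1]*.2-n[2]*.3)/n[0]).round(3),"z=.62:",((k-n[1]*.2-n[2]*.62)/n[0]).round(3))
for x in T:
    n,k=rayplane(t,x); print("T",x.round(0),"n",n.round(3), "x at z=.3:",((k-n[1]*.2-n[2]*.3)/n[0]).round(3),"z=.62:",((k-n[1]*.2-n[2]*.62)/n[0]).round(3))
```

```text
T
[203. 109. 558. 107.]
[558. 110. 339. 111.]
[338. 111.  86. 113.]
[ 76. 111. 201. 110.]
[ 24. 115.  74. 113.]
[123. 119. 558. 116.]
[511. 122. 558. 122.]
[387. 122. 482. 122.]
[479. 124. 369. 125.]
[124. 125. 352. 123.]
[282. 127. 124. 128.]
[ 66. 131.   1. 132.]
[294. 134. 474. 132.]
[ 68. 136. 293. 134.]
[456. 136. 351. 137.]
[328. 137. 201. 138.]
[  1. 137.  67. 136.]
[189. 138.  46. 140.]
S
[350. 125. 293.  42.]
[452. 305. 290.  60.]
[386.  13. 439.  70.]
[559. 399. 528. 356.]
[466.  58. 525. 113.]
[253.  66. 291.  94.]
[256.  -0. 457. 298.]
[500. 123. 454.  76.]
[314.   0. 475. 200.]
[513. 216. 547. 255.]
[410.  24. 444.  56.]
[306.  -0. 405. 125.]
[323.  -0. 490. 203.]
[442.  58. 407.  26.]
[254. 110. 295. 144.]
[513. 148. 445.  83.]
[497. 197. 331.   0.]
[507. 228. 536. 264.]
[448.  77. 482. 113.]
[480.  54. 532.  99.]
[528.  99. 473.  55.]
[343.  12. 495. 191.]
S [350. 125. 293.  42.] n [ 0.871 -0.001  0.491] x at z=.3: 0.726 z=.62: 0.546
S [452. 305. 290.  60.] n [ 0.89  -0.001  0.456] x at z=.3: 0.68 z=.62: 0.516
S [386.  13. 439.  70.] n [-0.719  0.008 -0.695] x at z=.3:
[... 2201 characters left out ...]
. 137.  67. 136.] n [-0.972  0.001 -0.234] x at z=.3: 0.682 z=.62: 0.605
T [511. 122. 558. 122.] n [-0.966  0.002 -0.259] x at z=.3: 0.713 z=.62: 0.628
T [558. 110. 339. 111.] n [0.959 0.002 0.282] x at z=.3: 0.741 z=.62: 0.647
T [124. 125. 352. 123.] n [-0.966 -0.002 -0.257] x at z=.3: 0.71 z=.62: 0.625
T [123. 119. 558. 116.] n [-0.963 -0.001 -0.269] x at z=.3: 0.725 z=.62: 0.636
T [338. 111.  86. 113.] n [ 0.959 -0.     0.282] x at z=.3: 0.742 z=.62: 0.648
T [ 76. 111. 201. 110.] n [-0.958  0.002 -0.286] x at z=.3: 0.748 z=.62: 0.652
T [203. 109. 558. 107.] n [-0.958 -0.001 -0.288] x at z=.3: 0.749 z=.62: 0.653
T [387. 122. 482. 122.] n [-0.966  0.002 -0.259] x at z=.3: 0.714 z=.62: 0.628
```

Run:
```python
from h import *
s=cam("side"); crop(s,(230,0,480,190),"sx",3)
```

```text
(no output)
```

View pics/sx.png

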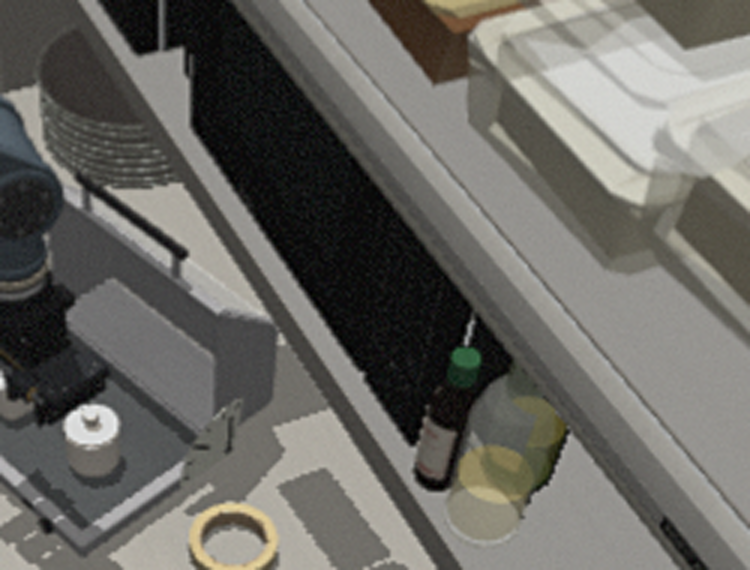

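Run:
```python
from h import *
s=cam("side"); t=cam("top"); save(s,"s32"); save(t,"t32"); o,M,p=state(); print(o["position"])
for z in np.arange(0,.45,.05): print(round(z,2),proj(s,o["position"]+[0,0,z]).round(0),proj(t,o["position"]+[0,0,z]).round(0))
crop(s,(150,20,310,180),"s32c",4)
```

```text
[0.44174068 0.11733855 0.20673643]
0.0 [[239. 130.]] [[192. 231.]]
0.05 [[237. 119.]] [[188. 230.]]
0.1 [[236. 107.]] [[184. 230.]]
0.15 [[234.  94.]] [[179. 229.]]
0.2 [[232.  80.]] [[174. 228.]]
0.25 [[230.  66.]] [[168. 228.]]
0.3 [[228.  50.]] [[162. 227.]]
0.35 [[226.  33.]] [[155. 226.]]
0.4 [[223.  14.]] [[147. 225.]]
```

View pics/s32c.png

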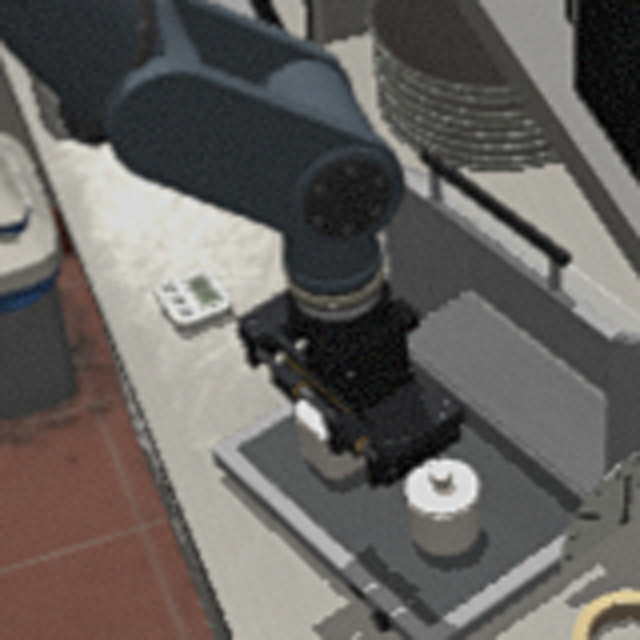

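Run:
```python
from h import *
t=cam("top"); crop(t,(60,150,260,300),"t32c",4)
```

```text
(no output)
```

View pics/t32c.png

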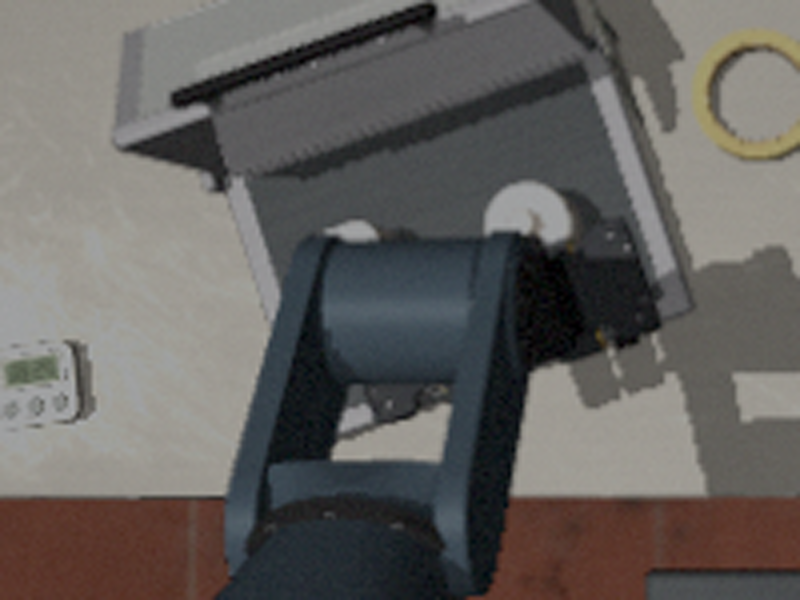

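Run:
```python
from h import *
print(handle(WP,1.55,.012)); plan([.54,.235,.322],np.radians(83))
```

```text
[0.6091132  0.26006166 0.28503128]
t 40.08 pos [0.4415 0.1173 0.2065] psi 109.0 q [ 0.01  0.37  1.89 -0.    0.88 -1.89] F [-1.   0.1 -0.4] w 39.4 -> shift mm [-115.2   79.1  131.8] turn 26.0 tilt [ 0.003  0.    -1.   ]
```

{"method": "move_arm", "body": {
  "commands": [
    [-1,-40,0,0,0],
    [-1,-80,0,0,10],
    [-1,-115,20,30,20],
    [-1,-115,40,60,26],
    [-1,-115,60,100,26],
    [-1,-115,79,132,26],
    [-1,-115,79,132,26],
    [-1,-115,79,132,26]
  ]
}}

```text
time: 40.75
position: [0.5405, 0.2361, 0.3201]
tool_rot: [0.042, 0.706, -0.042, 0.706]
ft_force: [-0.7, -0.2, -0.2]
grip_width: 0.0831
```

Run:
```python
from h import *
plan(np.array([.609,.260,.322]),np.radians(83))
s=cam("side"); crop(s,(190,0,350,160),"s33",4); c=cam("wrist"); save(c,"w33")
```

```text
t 40.75 pos [0.5405 0.2361 0.3201] psi 83.1 q [ 0.22  0.41  1.43 -0.    1.3  -1.23] F [-0.7 -0.2 -0.2] w 83.1 -> shift mm [-1.9 31.9 65.1] turn 0.1 tilt [ 0. -0. -1.]
```

View pics/s33.png

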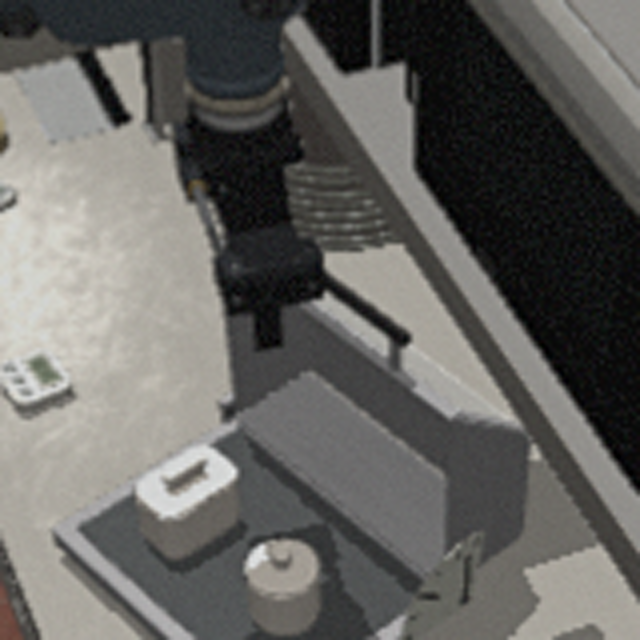

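View pics/w33.png

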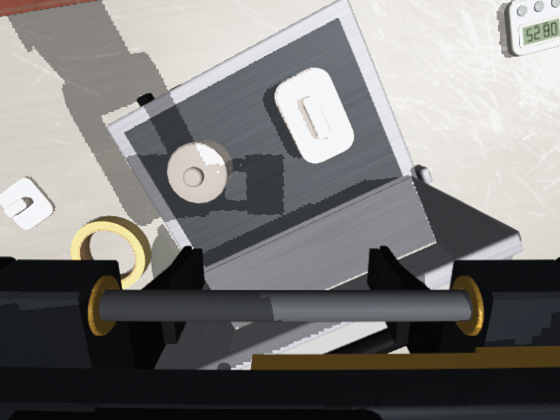

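{"method": "move_arm", "body": {
  "commands": [
    [-1,-3,15,15,0],
    [-1,-3,32,30,0],
    [-1,-3,32,45,0],
    [-1,-3,32,55,0],
    [-1,-3,32,65,0],
    [-1,-3,32,65,0]
  ]
}}

```text
time: 41.35
position: [0.6096, 0.2568, 0.3232]
tool_rot: [0.044, 0.705, -0.044, 0.706]
ft_force: [-0.3, 0.4, 0.1]
grip_width: 0.0871
```

Run:
```python
from h import *
plan(np.array([.609,.260,.298]),np.radians(83))
s=cam("side"); crop(s,(190,0,350,160),"s34",4); c=cam("wrist"); save(c,"w34")
```

```text
t 41.35 pos [0.6096 0.2568 0.3232] psi 82.8 q [ 0.23  0.51  1.24 -0.    1.39 -1.22] F [-0.3  0.4  0.1] w 87.1 -> shift mm [25.2  3.1 -1. ] turn -0.2 tilt [ 0.001 -0.    -1.   ]
```

View pics/s34.png

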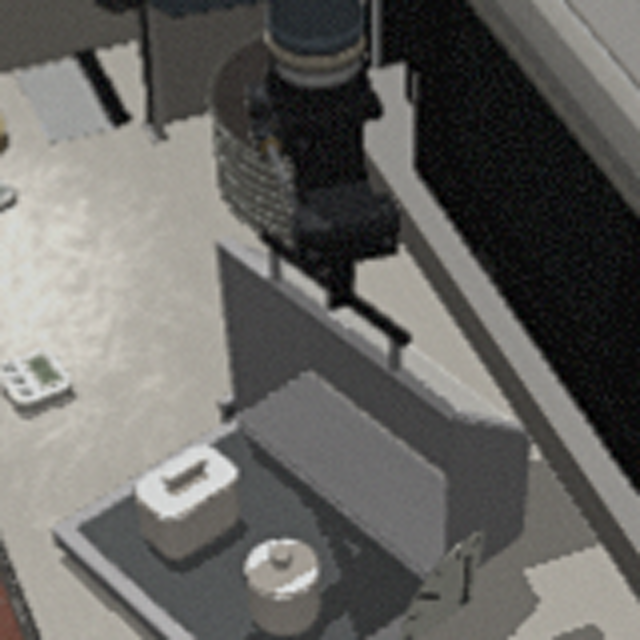

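View pics/w34.png

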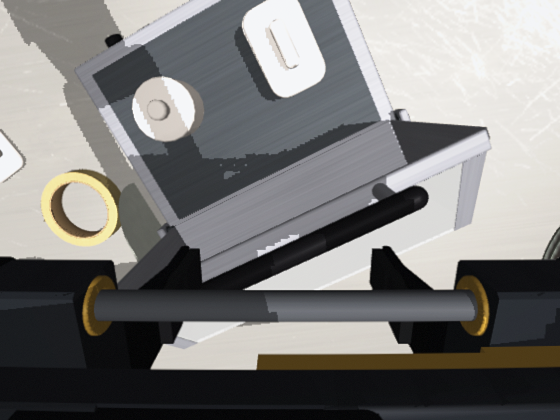

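Run:
```python
from h import *
o,M,p=state(); c=cam("wrist")
# bar axis from the image: two points on the centreline
B=onz(c,[(416,200),(300,249),(230,277)],.285); print(B.round(4))
print(handle(WP,1.55,.085).round(4),handle(WP,1.55,0).round(4),handle(WP,1.55,-.085).round(4))
d=(B[0]-B[2])[:2]; d/=np.linalg.norm(d); n=np.array([d[1],-d[0]]); n*=np.sign(n[0])
for sy in(1,-1):
    pts=[(o["position"]+M@[.02,sy*y,z])[:2] for y in(.0435,.0585) for z in(-.0095,.0095)]
    print("finger",sy,[round(float((q-B[0][:2])@n)*1000,1) for q in pts])
```

```text
[[0.5848 0.329  0.285 ]
 [0.6046 0.2658 0.285 ]
 [0.6165 0.2253 0.285 ]]
[0.5852 0.329  0.285 ] [0.6131 0.2487 0.285 ] [0.6409 0.1684 0.285 ]
finger 1 [10.2, 27.5, 16.3, 33.7]
finger -1 [-25.3, -8.0, -31.5, -14.1]
```

{"method": "move_arm", "body": {
  "commands": [
    [-1,0,2,-1,0],
    [-1,8,2,-1,0],
    [-1,16,2,-1,0],
    [-1,25,2,-1,0],
    [-1,25,2,-1,0]
  ]
}}

```text
time: 41.92
position: [0.6059, 0.2603, 0.295]
tool_rot: [0.043, 0.708, -0.044, 0.704]
ft_force: [0.5, -0.0, -1.2]
grip_width: 0.0873
```

Run:
```python
from h import *
plan(handle(WP,1.2)+[0,0,.013])
```

```text
t 41.92 pos [0.6059 0.2603 0.295 ] psi 83.0 q [ 0.24  0.53  1.28 -0.    1.33 -1.21] F [ 0.5 -0.  -1.2] w 87.3 -> shift mm [ 12.3 -46.8 -65.2] turn 0 tilt [-0.005 -0.001 -1.   ]
```

{"method": "move_arm", "body": {
  "commands": [
    [-1,0,-7,-13,0],
    [-1,0,-13,-27,0],
    [-1,2,-20,-40,0],
    [-1,4,-26,-54,0],
    [-1,7,-33,-67,0],
    [-1,10,-39,-79,0],
    [-1,10,-39,-79,0]
  ]
}}

```text
time: 42.5
position: [0.5229, 0.2311, 0.2873]
tool_rot: [0.043, 0.706, -0.044, 0.705]
ft_force: [0.2, -0.1, 0.5]
grip_width: 0.0872
```

Run:
```python
from h import *
plan(handle(WP,1.2)+[0,0,.013])
s=cam("side"); crop(s,(190,0,350,160),"s35",4); c=cam("wrist"); save(c,"w35")
```

```text
t 42.5 pos [0.5229 0.2311 0.2873] psi 82.9 q [ 0.22  0.41  1.52 -0.    1.21 -1.23] F [ 0.2 -0.1  0.5] w 87.2 -> shift mm [ 4.2 -7.8 13.5] turn 0 tilt [-0.001 -0.    -1.   ]
```

View pics/s35.png

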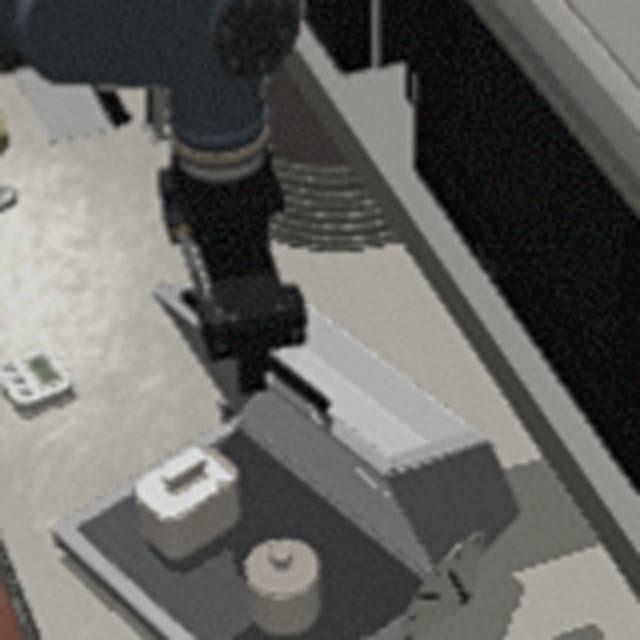

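View pics/w35.png

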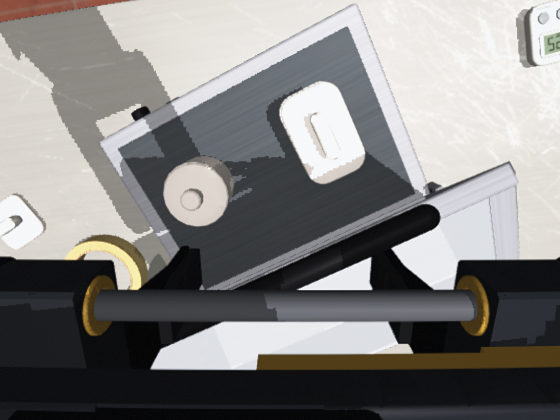

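{"method": "move_arm", "body": {
  "commands": [
    [-1,0,0,3,0],
    [-1,-30,0,3,0],
    [-1,-60,0,3,0],
    [-1,-60,0,3,0],
    [-1,-60,0,3,0]
  ]
}}

```text
time: 43.02
position: [0.5292, 0.2315, 0.3504]
tool_rot: [0.044, 0.704, -0.043, 0.708]
ft_force: [-0.8, 0.1, -1.3]
grip_width: 0.0871
```

{"method": "move_arm", "body": {
  "commands": [
    [0.2,0,0,0,57],
    [0.2,0,0,0,57],
    [0.2,0,0,0,57],
    [0.2,0,0,0,57],
    [0.2,0,0,0,57],
    [0.2,0,0,0,57],
    [0.2,0,0,0,57],
    [0.2,0,0,0,57]
  ]
}}

```text
time: 43.68
position: [0.527, 0.231, 0.3466]
tool_rot: [0.376, 0.599, -0.378, 0.598]
ft_force: [0.3, -0.3, 0.2]
grip_width: 0.0418
```

Run:
```python
from h import *
c=cam("wrist"); save(c,"w36"); s=cam("side"); crop(s,(200,50,340,200),"s36",5); t=cam("top"); crop(t,(80,120,250,265),"t36",4)
for a in (1.0,1.05,1.1,1.15,1.2): print(a,handle(WP,a).round(4),[proj(c,handle(WP,a,y)).round(0)[0] for y in(.085,-.085)],[proj(s,handle(WP,a,y)).round(1)[0] for y in(.085,-.085)])
plan(handle(WP,1.1),WP[2])
```

```text
1.0 [0.4947 0.2076 0.2491] [array([240., 109.]), array([224., 332.])] [array([227.6,  84.2]), array([260.7, 111.3])]
1.05 [0.5045 0.211  0.2552] [array([255., 110.]), array([236., 338.])] [array([229.9,  81.3]), array([263.1, 108.3])]
1.1 [0.5145 0.2145 0.2607] [array([272., 112.]), array([249., 344.])] [array([232.2,  78.5]), array([265.6, 105.4])]
1.15 [0.5248 0.2181 0.2657] [array([289., 115.]), array([263., 350.])] [array([234.7,  75.8]), array([268.2, 102.6])]
1.2 [0.5354 0.2217 0.2701] [array([308., 117.]), array([278., 355.])] [array([237.2,  73.2]), array([270.8,  99.9])]
t 43.83 pos [0.5271 0.2311 0.3469] psi 26.1 q [ 0.22  0.36  1.43 -0.    1.35 -0.24] F [ 0.3 -0.9 -0.6] w 36.1 -> shift mm [ 86.2 -18.4   9.4] turn 7.0 tilt [-0.002 -0.001 -1.   ]
```

View pics/w36.png

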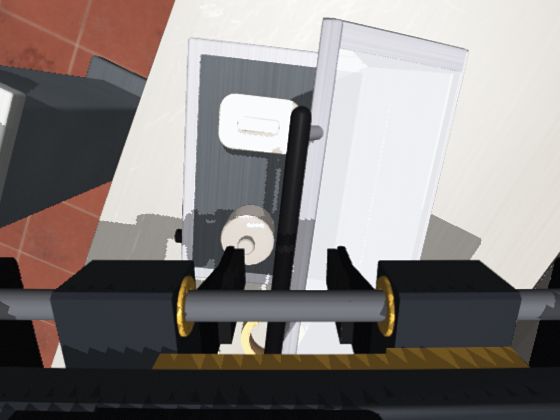

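View pics/s36.png

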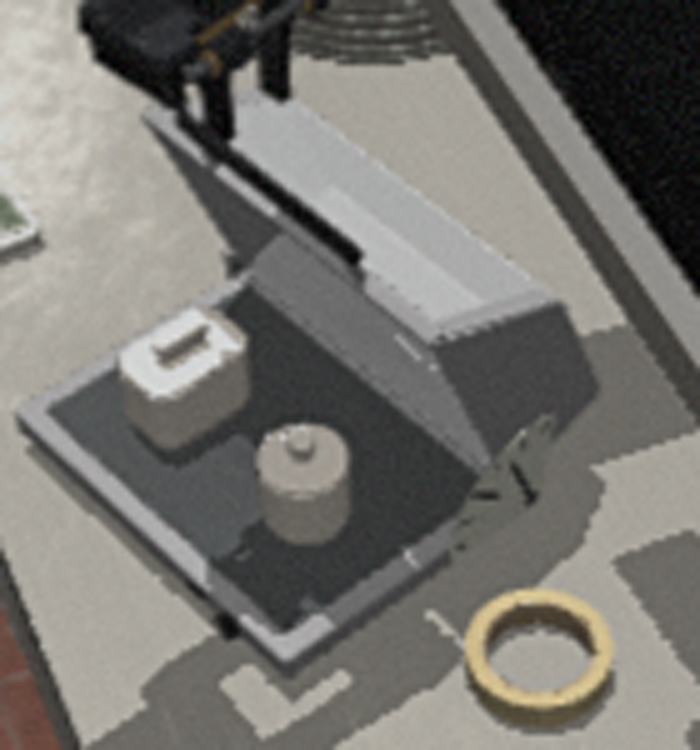

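Run:
```python
from h import *
print(handle(WP,1.185)); plan(handle(WP,1.185)+[0,0,.006],WP[2])
```

```text
[0.53217638 0.22063545 0.26886497]
t 43.83 pos [0.5271 0.2311 0.3469] psi 26.1 q [ 0.22  0.36  1.43 -0.    1.35 -0.24] F [ 0.3 -0.9 -0.6] w 36.1 -> shift mm [72.   0.1 11.6] turn 7.0 tilt [-0.002 -0.001 -1.   ]
```

{"method": "move_arm", "body": {
  "commands": [
    [0.2,0,0,12,7],
    [0.2,5,0,12,7],
    [0.2,25,0,12,7],
    [0.2,45,0,12,7],
    [0.2,60,0,12,7],
    [0.2,72,0,12,7],
    [0.2,72,0,12,7],
    [0.2,72,0,12,7]
  ]
}}

```text
time: 44.5
position: [0.532, 0.2204, 0.2751]
tool_rot: [0.409, 0.577, -0.411, 0.575]
ft_force: [0.5, -0.4, -0.2]
grip_width: 0.035
```

{"method": "move_arm", "body": {
  "commands": [
    [1,0,0,0,0],
    [1,0,0,0,0],
    [1,0,0,0,0],
    [1,0,0,0,0]
  ],
  "newtons": 20
}}

```text
time: 44.83
position: [0.533, 0.2205, 0.277]
tool_rot: [0.411, 0.575, -0.41, 0.576]
ft_force: [0.2, -0.6, 0.2]
grip_width: 0.0158
```

Run:
```python
from h import *
plan(handle(WP,.698)+[0,0,.006],WP[2]); s=cam("side"); crop(s,(200,50,340,200),"s37",4)
for a in (1.15,1.1,1.05,1.0,.95,.9,.85,.8,.75,.698): print(a,((handle(WP,a)-handle(WP,1.185))@np.array([[0,np.cos(WP[2])],[0,np.sin(WP[2])],[-1,0]])*1000).round(1))
```

```text
t 44.83 pos [0.533  0.2205 0.277 ] psi 19.0 q [ 0.2   0.43  1.52  0.    1.19 -0.13] F [ 0.2 -0.6  0.2] w 15.8 -> shift mm [ 68.5 -95.5  -0.2] turn -0.2 tilt [ 0.002  0.    -1.   ]
1.15 [ 3.2 -7.8]
1.1 [  8.2 -18.7]
1.05 [ 13.7 -29.3]
1.0 [ 19.8 -39.7]
0.95 [ 26.3 -49.7]
0.9 [ 33.4 -59.4]
0.85 [ 40.9 -68.8]
0.8 [ 48.9 -77.7]
0.75 [ 57.3 -86.3]
0.698 [ 66.6 -94.7]
```

View pics/s37.png

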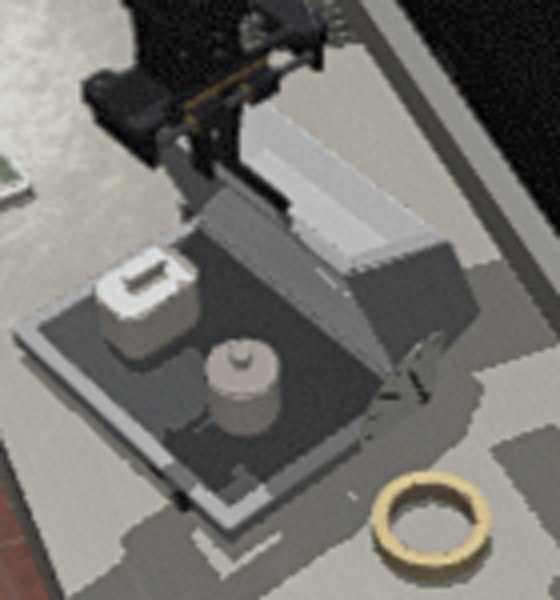

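{"method": "move_arm", "body": {
  "commands": [
    [1,0,0,0,0],
    [1,0,0,0,0],
    [1,3,-8,0,0],
    [1,8,-19,0,0],
    [1,14,-29,0,0],
    [1,20,-40,0,0],
    [1,26,-50,0,0],
    [1,26,-50,0,0]
  ]
}}

```text
time: 45.55
position: [0.4853, 0.2039, 0.2505]
tool_rot: [0.411, 0.575, -0.41, 0.576]
ft_force: [-0.7, -2.0, 0.7]
grip_width: 0.0123
```

Run:
```python
from h import *
plan(handle(WP,.698)+[0,0,.006],WP[2]); print(handle(WP,.95)+[0,0,.006]); s=cam("side"); crop(s,(200,50,340,200),"s38",4)
```

```text
t 45.55 pos [0.4853 0.2039 0.2505] psi 19.0 q [ 0.19  0.39  1.68 -0.    1.07 -0.15] F [-0.7 -2.   0.7] w 12.3 -> shift mm [ 42.  -45.   -0.4] turn -0.2 tilt [ 0.003  0.    -1.   ]
[0.48518527 0.20431372 0.24854645]
```

View pics/s38.png

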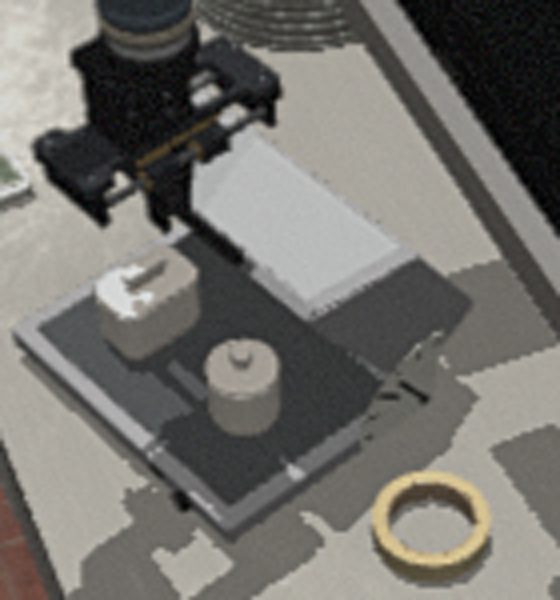

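{"method": "move_arm", "body": {
  "commands": [
    [1,7,-10,0,0],
    [1,15,-19,0,0],
    [1,23,-28,0,0],
    [1,31,-37,0,0],
    [1,41,-45,0,0],
    [1,41,-45,0,0],
    [1,41,-45,0,0]
  ]
}}

```text
time: 46.18
position: [0.4416, 0.1887, 0.2083]
tool_rot: [0.409, 0.576, -0.412, 0.575]
ft_force: [-2.1, -3.7, -3.4]
grip_width: 0.0121
```

Run:
```python
from h import *
plan(handle(WP,.698)+[0,0,.006],WP[2]); s=cam("side"); crop(s,(200,50,340,200),"s39",4); crop(s,(275,115,325,160),"s39q",14)
```

```text
t 46.18 pos [0.4416 0.1887 0.2083] psi 19.0 q [ 0.17  0.39  1.83 -0.    0.92 -0.16] F [-2.1 -3.7 -3.4] w 12.1 -> shift mm [-0.   1.3 -0.4] turn -0.2 tilt [-0.004 -0.002 -1.   ]
```

View pics/s39.png

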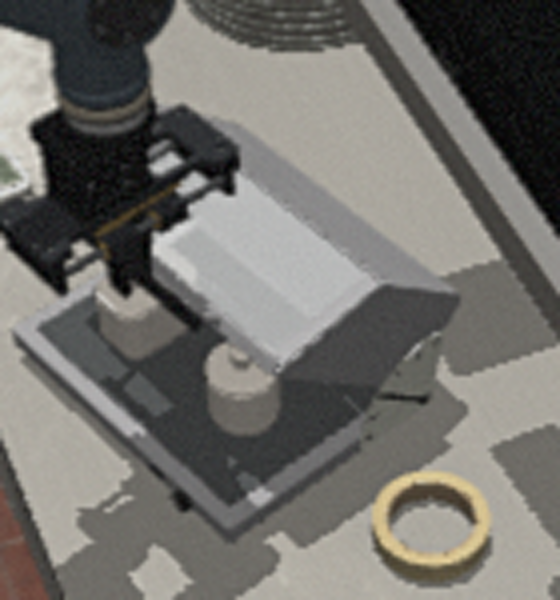

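View pics/s39q.png

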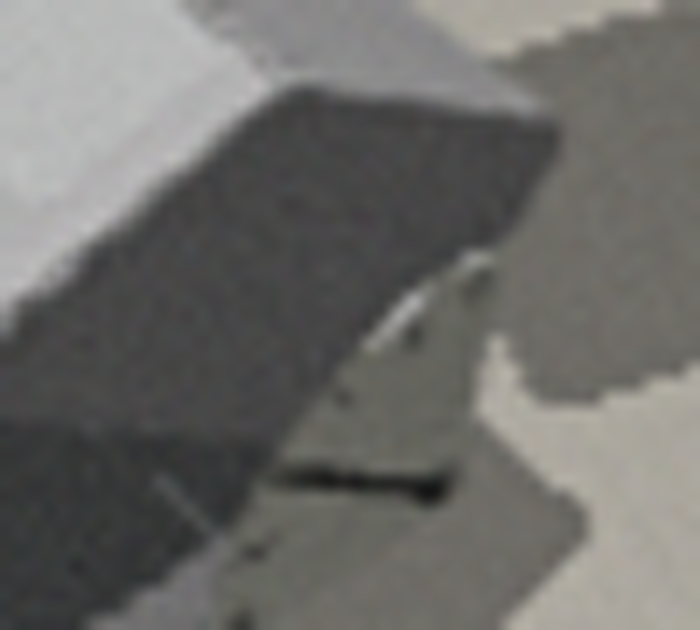

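{"method": "move_arm", "body": {
  "commands": [
    [0.3,0,0,0,0],
    [0.3,0,0,0,0],
    [0.3,0,0,0,0],
    [0.3,-25,0,0,0],
    [0.3,-60,0,0,0],
    [0.3,-100,0,0,0],
    [0.3,-100,0,0,0]
  ]
}}

```text
time: 46.82
position: [0.4482, 0.1911, 0.3169]
tool_rot: [0.416, 0.571, -0.406, 0.58]
ft_force: [1.0, 0.2, 0.2]
grip_width: 0.0301
```

{"method": "move_arm", "body": {
  "commands": [
    [0.3,0,-20,40,0],
    [0.3,0,-25,80,0],
    [0.3,0,-25,160,0],
    [0.3,0,-25,160,0],
    [0.3,0,-25,160,0],
    [0.3,0,-25,160,0],
    [0.3,0,-25,160,0]
  ]
}}

```text
time: 47.4
position: [0.4714, 0.0304, 0.3093]
tool_rot: [0.412, 0.575, -0.411, 0.575]
ft_force: [-0.3, 0.7, -0.4]
grip_width: 0.0305
```

Run:
```python
from h import *
from scipy.optimize import least_squares
t=cam("top"); s=cam("side"); save(s,"s40"); crop(s,(200,50,340,200),"s40c",5); crop(s,(275,115,325,160),"s40q",14); crop(t,(80,120,250,265),"t40",4); c=cam("wrist"); save(c,"w40")
plan([.4,0,.3])
for a in (.66,.698,.73): print(a,[proj(s,handle(WP,a,y)).round(1)[0] for y in(.085,-.085)],[proj(t,handle(WP,a,y)).round(1)[0] for y in(.085,-.085)])
```

```text
t 47.55 pos [0.4708 0.0315 0.3092] psi 19.1 q [-0.17  0.24  1.72  0.    1.18 -0.5 ] F [-0.7  0.3 -0.8] w 30.2 -> shift mm [  9.2 -77.2   6.6] turn 0 tilt [ 0.     0.001 -1.   ]
0.66 [array([215.1, 105. ]), array([247. , 132.8])] [array([138.4, 242.7]), array([196.9, 222.1])]
0.698 [array([216.2, 102.6]), array([248.3, 130.4])] [array([136.9, 240.7]), array([195.8, 220. ])]
0.73 [array([217.2, 100.6]), array([249.4, 128.3])] [array([135.6, 238.9]), array([194.7, 218.1])]
```

View pics/s40c.png

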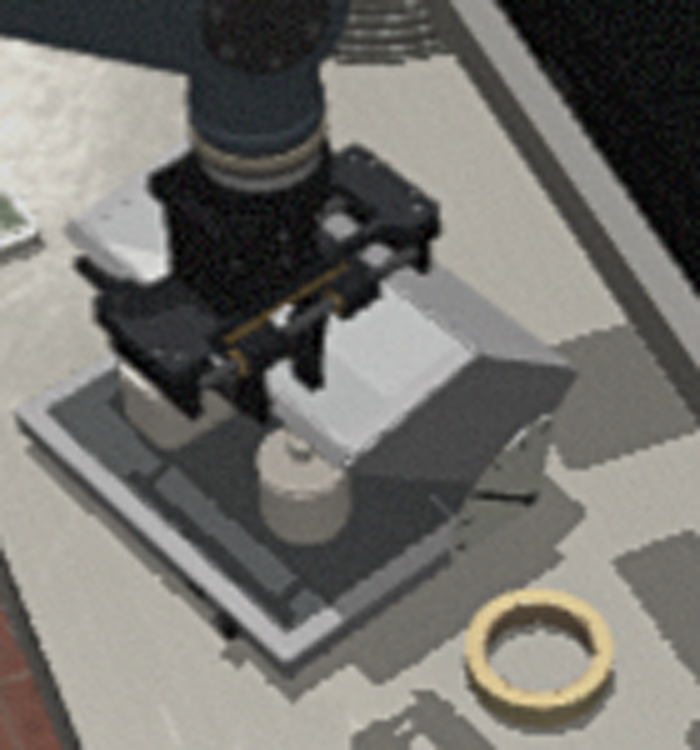

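View pics/s40q.png

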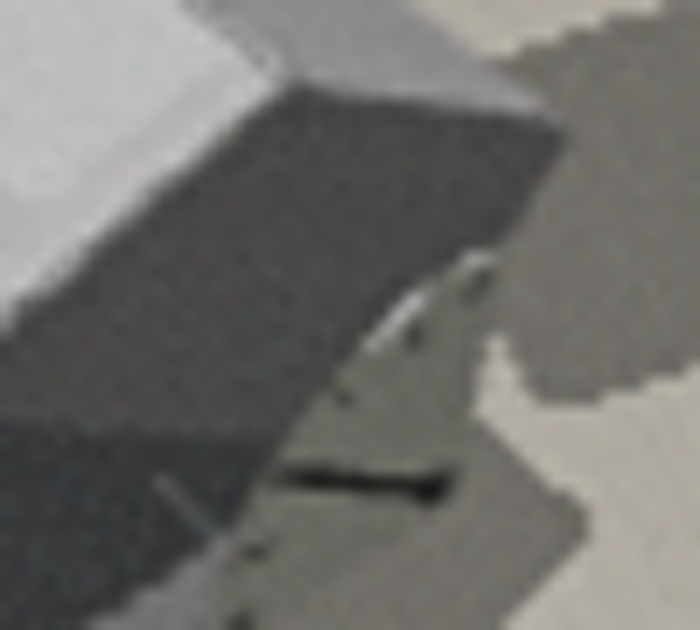

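View pics/t40.png

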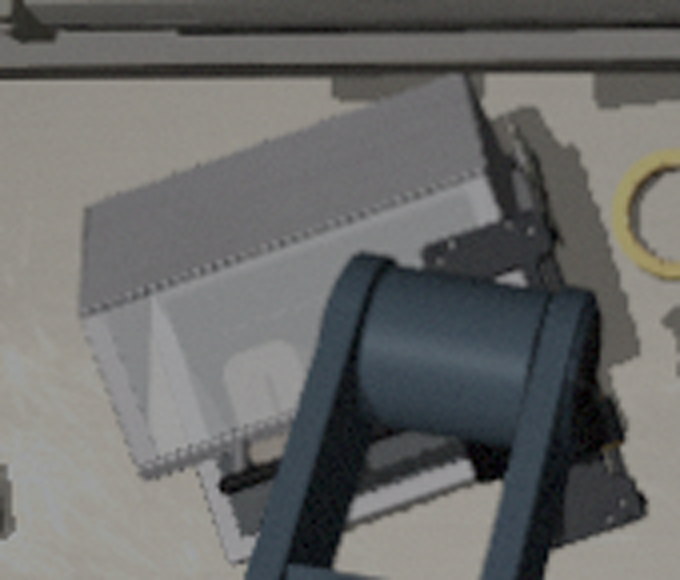

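View pics/w40.png

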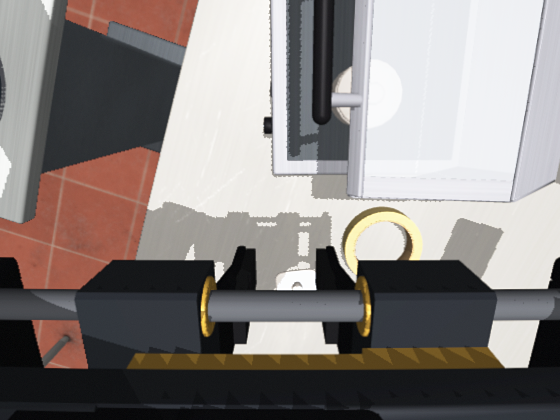

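{"method": "move_arm", "body": {
  "commands": [
    [0.3,0,-70,260,0],
    [0.3,0,-70,260,0],
    [0.3,0,-70,260,0],
    [0.3,0,-70,260,0],
    [0.3,0,-70,260,0],
    [0.3,0,-70,260,0],
    [0.3,0,-70,260,0],
    [0.3,0,-70,260,0]
  ]
}}

```text
time: 48.22
position: [0.4906, -0.2422, 0.3091]
tool_rot: [0.411, 0.574, -0.412, 0.576]
ft_force: [0.5, 0.6, 0.5]
grip_width: 0.0303
```

Run:
```python
from h import *
t=cam("top"); s=cam("side"); save(s,"s41"); crop(s,(195,70,325,190),"s41c",6); crop(t,(90,120,250,265),"t41",5)
```

```text
(no output)
```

View pics/s41c.png

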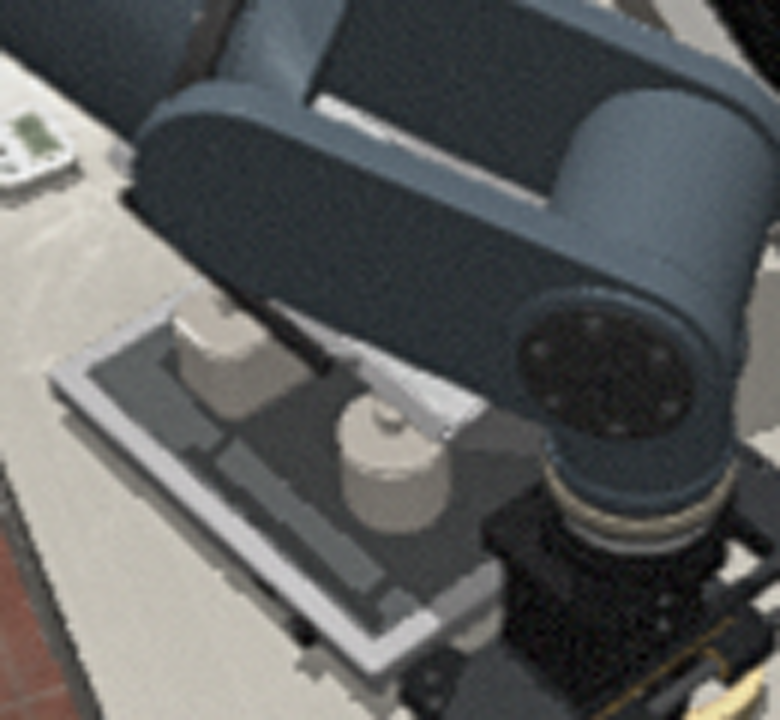

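View pics/t41.png

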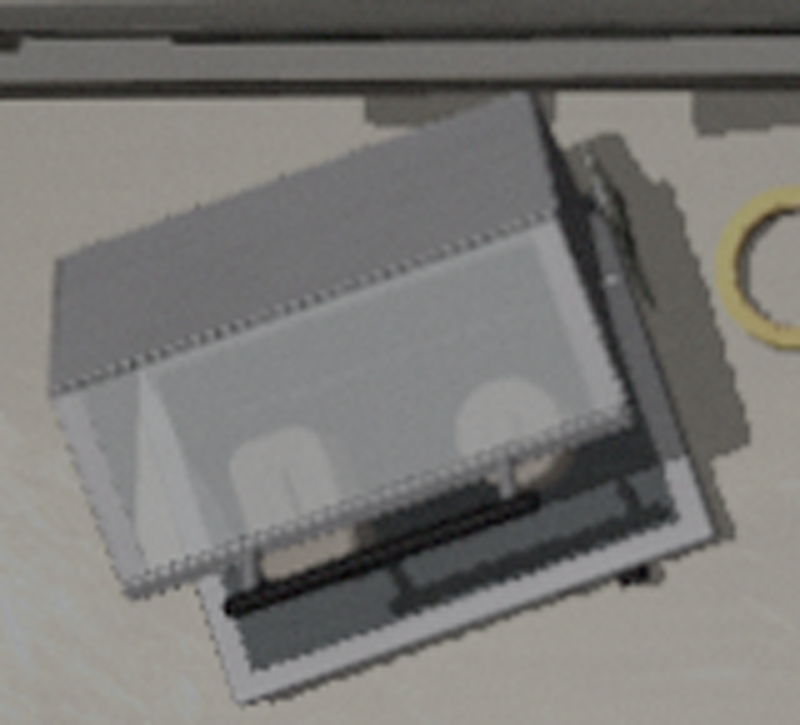

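View pics/s41.png

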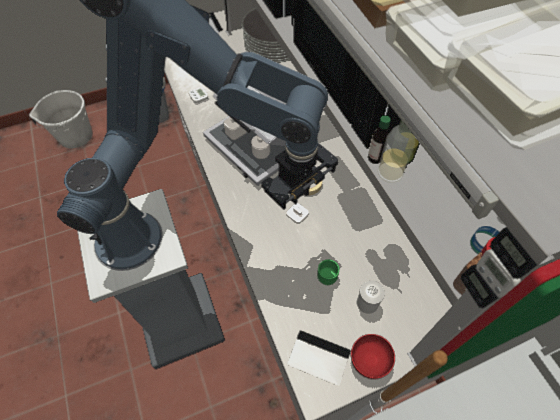

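Run:
```python
from h import *
s=cam("side"); o=robot.get_obs(); print(o["time"],o["joint_velocities"].round(3),o["ft_force"].round(1))
print(robot.hand_in())
```

```text
48.3667 [ 0.017 -0.011  0.013 -0.004 -0.001 -0.001] [ 0.1  1.1 -0.7]
the job is handed in; nothing more can be done
None
```

I finished the job in order and handed it in at about 48 s of the 210 s allowed.

- **Hood up:** I raised it to about 89°, and it stood there by itself while I loaded the deck.
- **Pots:** Only the round and oblong white pots were out, and both now stand well inside the heated deck. The oblong pot was knocked a few centimetres aside during the run, so I found it again before picking it up.
- **Lids:** Each pot has its own lid. The square lid was not needed and stays where it was. I left the green look-alike, shaker, tape and scraper alone.
- **Hood down:** I lowered the hood by its handle to the serving mark and let go.

**Last checks:**
- After release, the pointer covered the long 40° mark in the side picture, and a picture taken before and one after letting go looked the same.
- With the arm clear, the handle in the top picture matched about 39.5°, and a moment later I handed in.
- Overlays of the seated lid outlines matched the oblong lid; the round lid sits about 1.6 mm off the mark drawn for it, inside its 2 mm play, and looks level all round.
- The last side view was partly blocked by the arm, so the final hood angle rests on the top picture and the earlier pointer reading.

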